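# Pack, pin and book in a survey prism case

### The arm

A 6-joint arm with a two-finger parallel gripper is mounted at the origin on the work surface. World frame = base frame: x ahead of the robot, y to its left, z up, the work surface at z = 0. Lengths are in m, angles in rad, forces in N, time in s.
With the tool pointing down it reaches from about 0.35 to 0.725 m from the base axis. Payload 6 kg.
Tool frame: the origin (TCP) lies at the very end of the fingers, on their centre line; the grasp point (between the pads) lies 19 mm behind it (bot.hold_point_z is the z of the grasp point in the tool frame, in m); z points along the fingers, y is the direction in which the jaws open and shut (so a half turn about z gives the same grasp; the last joint's range is limited). The gripper opens to 85 mm and grips with 20 to 120 N. Pads are 22 mm wide; open, the fingers measure 114 mm over their backs; the gripper's body (76 mm by 85 mm) begins 54 mm behind the grasp point. The pads swing forward as they close: fully open they stand 13 mm farther back than shut.
Start: joints at [-0.916, 0.04, 0.085, 0, -1.615, -0.334], TCP at [0.189, -0.569, 0.231] pointing down, gripper open.
Joint ranges: [-2.56, 2.56], [-1.29, 2.01], [-1.08, 1.49], [-3.29, 1.98], [-2.81, -0.18], [-2.99, 2.99]. Speed limits (rad/s): [2.57, 2.57, 3.01, 3.14, 3.14, 3.14].

### API

Orientations are given as a unit quaternion [w, x, y, z].
In Python, from rig import bot, viewer, ticket gives the robot as it stands. The module is installed in compiled form; this text tells all that it offers.
- The arm moves only by the tool step_arm, never from a script. Its argument "series" is a list of rows, each an object with "delta_pos": the shift along the tool's x, y, z in m, a list of three; "turn": the turn, a rotation vector about the tool's x, y, z in rad, a list of three; "gripper": the gripper's target within -1 to 1 (shut at 1, half-way at 0, fully open at -1). A call has exactly 8 rows; each row is the pose to reach, as a shift and turn from the pose measured when the call began, along the tool's axes at that moment; what a row does not reach only later rows make up. A row lasts 1/8 s, in which the tool goes at most 62.5 mm and 10.7 degrees, less where a joint would pass 70% of its speed; a pose out of reach is approached as far as the arm can. A call with a gripper value outside its range is refused whole. The fingers move at their own pace and stop on an object; the grip force is fixed at half the most. Time passes only in rows, so rows that repeat a pose let the fingers close, or fill a call up. It gives the time, the measured TCP pose, the force and the opening at its end, in the units of the state.
- bot.state(): the state, without advancing time (a new reading comes with each control period).
- viewer.read_camera(name): name is "scene" or "top" or "wrist"; returns a dict with "image" (384x512x3 uint8, red, green, blue), "range_z" (384x512 float32, m along the optical axis (not along the pixel's ray), 0 where there is no reading), "mtx" (3x3 intrinsics, pixels), "extrinsics" (4x4, takes a point from world to camera coordinates); the wrist camera has in their place "mount" (4x4, takes a point from camera to tool coordinates, whose origin is the TCP and whose axes are the flange's). Camera axes: x right, y down, z forward; pixel columns grow to the right and rows downward; lengths in m; the calibration is good to about 2 mm. A picture is of the moment at which its call begins: read the wrist's pose just before it.
- ticket.finish_job(): hands the job in, once; it reports no verdict.
The state is a dict: "t": time; "joint_positions": joint angles; "joint_velocities": joint speeds; "joint_torque": joint torques, N m; "eef_pos": TCP position; "orientation": TCP orientation; "wrist_force": force on the tool from outside, world axes, zero at the start; "ft_torque": the same for the moment, N m; "gripper_width": finger opening in m.
Only numpy, scipy, OpenCV 4.12 (cv2) and the standard library are available. Lean on these libraries where they do the work, as an engineer would, in place of code of your own. Each camera call takes 0.05 s, during which the arm holds its last target.

### The job

Pack up the survey kit: stand every prism and adapter that lies out on the desk upright in the pockets of the red case, then shut the lid fully, swing the hasp right down over the staple and drop the retaining pin through the loop until its flange sits on it. Book the case in by hanging its metal tally by its hole on the peg of the little stand (at any time), and leave the other things on the desk where they are.

Things in the scene. Friction and masses are not known exactly. Their poses are not given: they have to be found in the camera images.
- prism_a_c (a point): Black cylindrical reflector prism housing with a glass disc on top, diameter 52 mm (two thin rings 55 mm), 50 mm tall, about 0.25 kg, standing upright on the desk. Point: its centre, half-way up; z up its axis. May be absent (None).
- prism_b_c (a point): Black cylindrical reflector prism housing with a glass disc on top, diameter 52 mm (two thin rings 55 mm), 50 mm tall, about 0.25 kg, standing upright on the desk. Point: its centre, half-way up; z up its axis. May be absent (None).
- adapter_a_c (a point): Pale green tribrach adapter: round base of diameter 58 mm, 14 mm high, and above it a round body of diameter 44 mm up to 50 mm, about 0.22 kg, standing upright. Point: on its axis, half-way up (25 mm above its underside); z up its axis. May be absent (None).
- adapter_b_c (a point): Pale green tribrach adapter: round base of diameter 58 mm, 14 mm high, and above it a round body of diameter 44 mm up to 50 mm, about 0.22 kg, standing upright. Point: on its axis, half-way up (25 mm above its underside); z up its axis. May be absent (None).
- case: Red hard case, fixed. Origin: centre of underside. 200 (x) x 270 (y) x 100 mm high, open top, walls 6, foam floor 24 mm up. Two crossing foam bars, 10 wide, rising to 46 mm above the underside, lie on its x and y centre lines: 2 x 2 pockets of 89 (x) x 124 (y) mm centred at x +-49.5, y +-67. Lid hinge on the +x side; hasp and staple on the -x side (front).
- lid (a joint): Lid: 0 shut, grows opening (rad), 1.65 to 1.85 at the start. Stiff hinge (0.5 N m friction, lid 0.35 kg): stays where left. Slab 200 x 270 x 22 mm; shut, it lies on the rim, 100 to 122 mm high. Low black grip (12 mm high, 90 long) mid-lid on its outer face, 69 to 91 mm from the hinge.
- lid_hinge (a point): Centre of the lid's hinge line (along the case's y), at case x = +100, z = 100 mm: the inner face of the lid starts here. The axes turn with the lid: its -x runs from the hinge to the free edge, its z is the outward normal of the lid.
- hasp (a joint): Steel hasp hinged on the lid's front edge: 0 = hanging down over the staple against the case front; grows swinging out and up (1.57 straight out, limit 2.6). Stays where left (0.05 N m). Plate 80 wide (case y), 75 long from its hinge, 5 mm thick, with a window 34 wide in the middle for the staple; beside it, 17 to 40 mm off the middle, it is solid.
- hasp_hinge (a point): Centre of the hasp's hinge line (along the case's y), carried by the lid; with the lid shut it is at case x = -106.5, z = 108 mm. The axes turn with the hasp: its -z runs along the plate from hinge to free end, its -x is the outward normal.
- loop (a point): Middle of the opening of the staple's loop in front of the shut hasp, at the loop's upper face: case x -124, y 0, z 73 mm. The staple is a level flat steel U, sticking 42 mm out of the case front, 28 wide, 6 thick; the opening before the shut hasp is 18 (case y) x 28 mm (case x), open vertically. Axes as the case's.
- pin_handle (a point): Retaining pin on one vertical axis: steel shaft diameter 8, 38 mm long; flange diameter 26, 4 thick; dark handle diameter 15, 56 long; about 0.07 kg. Stands in a hole of the wooden block, flange on the block's top. Point: middle of the handle, 32 mm above the flange's underside; z up the axis.
- pin_flange (a point): The same pin: centre of the flange's underside, 38 mm above the shaft's foot.
- tally_tab (a point): Case tally: upright aluminium plate 8 thick (its x), 54 wide (y), 120 mm tall (z), 0.08 kg, standing in a slot of the wooden block. One square hole of 26 mm, centre 67 mm above its lower edge; above it a solid tab 40 mm tall. Point: in the tab, 15 mm below the top edge, for gripping across the thickness.
- tally_hole (a point): The same tally: centre of its square hole, 38 mm below the tab point. The hole goes through along its x.
- rack: Wooden block 70 x 150 x 45 mm (x, y, z), fixed, origin at the centre of its underside. A slot (x 0, y -35 mm), 40 mm deep, holds the tally; a hole (x 0, y +45 mm) holds the pin.
- peg_tip (a point): Free end of the peg (ball of diameter 12), 138 mm above the desk. The peg is a steel rod of diameter 8 on a fixed stand (base 100 x 80 x 12, post diameter 12); from the post's top it runs 60 mm along the stand's -x, rising 13 mm to this tip. Axes: x level from tip to post, z up. Nothing stands above the peg.
- peg_mid (a point): Middle of the same peg, 30 mm (level) behind the tip, 131.5 mm above the desk; same axes.
- tape_roll: Bystander, leave alone: roll of paper tape, diameter 64, 24 high.
- driver: Bystander, leave alone: screwdriver lying on the desk.
- mug: Bystander, leave alone: white mug, 85 high.
- carton: Bystander, leave alone: small cardboard carton 70 x 90 x 50 mm.
- cleaner: Bystander, leave alone: white bottle, diameter 40, 90 high.
- calculator: Bystander, leave alone: pocket calculator 130 x 75 x 16 mm.

How it is judged:
By the outcome, as a careful person would: the job done as asked, in the order asked, and still so for the second after the job is handed in, with the robot touching nothing.
Of prism_a, prism_b, adapter_a, adapter_b only 2 to 4 are there at a start; the rules pass over those that are not, and their reading is None.
At some moment in a run one of prism_a, prism_b, adapter_a, adapter_b may be knocked a few centimetres aside while the robot is not near it.
It also fails if it takes over 210 s, if anything falls off the work surface, if the arm or the gripper's body presses on something with over 40 N, if the wrist force passes 120 N, or if a joint passes its speed limit or range.

## Working session

There is one attempt and no reset: what is moved stays moved. The work goes in short steps, Python scripts to look and compute and a tool call to move; the robot and the scene stay as the last step left them, time stands still between calls to the robot, and variables do not carry over. Pictures are saved under pics/ and viewed, and the job is handed in when it is done.

Besides the shell and the picture viewer there is one more tool, called after ">>>" by a JSON object that holds its "fn" and its "kwargs". step_arm: Moves the arm, as the interface text tells. Its arguments: {"type":"object","properties":{"series":{"type":"array","items":{"type":"object","properties":{"delta_pos":{"type":"array","items":{"type":"number"}},"turn":{"type":"array","items":{"type":"number"}},"gripper":{"type":"number"}}}}},"required":["series"]}

```bash
ls; mkdir -p pics; python3 - <<'E'
from rig import bot, viewer
import cv2,numpy as np
print(bot.state(), bot.hold_point_z)
for n in ("scene","top","wrist"):
    d=viewer.read_camera(n)
    cv2.imwrite(f"pics/{n}0.png",d["image"][:,:,::-1])
    np.savez(f"/tmp/{n}0.npz",**d)
    print(n,d["mtx"].tolist(),np.round(d.get("extrinsics",d.get("mount")),4).tolist())
E
```

```text
pics
{'t': 0.0, 'joint_positions': array([-9.16295662e-01,  4.08040139e-02,  8.38125864e-02, -4.62378020e-04,
       -1.61549298e+00, -3.33701950e-01]), 'joint_velocities': array([ 0.00130778, -0.00129446, -0.00214018,  0.00058818, -0.00024702,
        0.00053478]), 'joint_torque': array([ 1.89317856e-03, -3.68210900e+01,  3.47406185e+01,  6.93221301e+00,
       -5.52084573e-03, -4.87108764e-05]), 'eef_pos': array([ 0.18917179, -0.5690548 ,  0.23028451]), 'orientation': array([-1.96936868e-04, -1.59722394e-01,  9.87161583e-01,  8.52624180e-04]), 'wrist_force': array([-0.04914371, -0.29898155,  0.18112359]), 'ft_torque': array([-0.00604639, -0.01061607,  0.03854579]), 'gripper_width': 0.08517676757439255} -0.0187
scene [[496.41893918707626, 0.0, 255.39792539415697], [0.0, 496.41893918707626, 197.16257777971325], [0.0, 0.0, 1.0]] [[0.3725, 0.9279, -0.0142, -0.1705], [0.777, -0.3202, -0.542, -0.354], [-0.5075, 0.1909, -0.8403, 1.6151], [0.0, 0.0, 0.0, 1.0]]
top [[498.3591135569266, 0.0, 253.59013060158628], [0.0, 498.3591135569266, 190.22218840731463], [0.0, 0.0, 1.0]] [[-0.0023, -1.0, 0.0009, -0.0156], [-0.9938, 0.0022, -0.1109, 0.5314], [0.1109, -0.0012, -0.9938, 1.6567], [0.0, 0.0, 0.0, 1.0]]
wrist [[274.2916031279326, 0.0, 256.9183903725053], [0.0, 274.2916031279326, 195.39743721730582], [0.0, 0.0, 1.0]] [[0.0004, -0.9629, -0.27, 0.0677], [1.0, 0.0006, -0.0009, -0.0002], [0.001, -0.27, 0.9629, -0.1427], [0.0, 0.0, 0.0, 1.0]]
```

View pics/scene0.png

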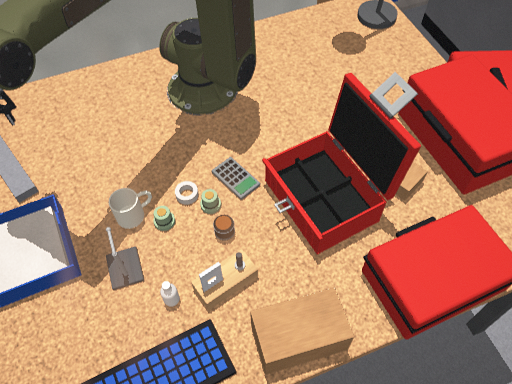

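View pics/top0.png

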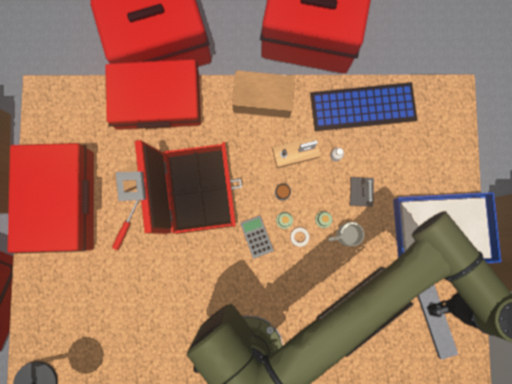

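View pics/wrist0.png

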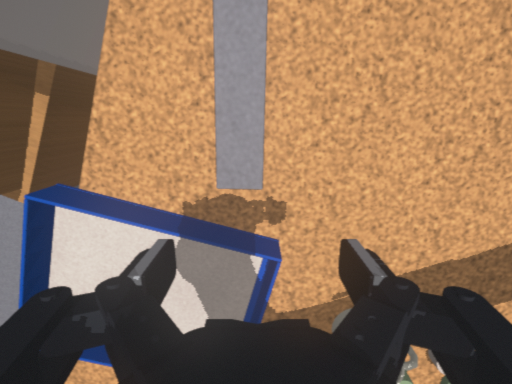

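```bash
cat > h.py <<'E'
import numpy as np,cv2
from scipy.spatial.transform import Rotation as R
def cam(n,save=None):
    from rig import viewer,bot
    s=bot.state(); d=dict(viewer.read_camera(n))
    if n=="wrist":
        T=np.eye(4);T[:3,:3]=Rq(s["orientation"]);T[:3,3]=s["eef_pos"]
        d["extrinsics"]=np.linalg.inv(T@d["mount"])
    if save:
        cv2.imwrite(f"pics/{save}.png",d["image"][:,:,::-1]); np.savez(f"/tmp/{save}.npz",**d)
    return d
def Rq(q): return R.from_quat([q[1],q[2],q[3],q[0]]).as_matrix()
def load(s):return dict(np.load(f"/tmp/{s}.npz"))
def cloud(d):
    K=d["mtx"];z=d["range_z"].astype(float);v,u=np.mgrid[:z.shape[0],:z.shape[1]]
    P=np.stack([(u-K[0,2])/K[0,0]*z,(v-K[1,2])/K[1,1]*z,z],-1)
    E=np.linalg.inv(d["extrinsics"]);W=P@E[:3,:3].T+E[:3,3];W[z==0]=np.nan;return W
def ray(d,u,v,h):
    "world point where pixel ray hits plane z=h"
    K=d["mtx"];E=np.linalg.inv(d["extrinsics"])
    r=E[:3,:3]@np.array([(u-K[0,2])/K[0,0],(v-K[1,2])/K[1,1],1]);o=E[:3,3]
    return o+r*(h-o[2])/r[2]
def proj(d,p):
    E=d["extrinsics"];p=np.atleast_2d(p)@E[:3,:3].T+E[:3,3];q=p@d["mtx"].T;return q[:,:2]/q[:,2:]
def crop(d,x0,y0,x1,y1,k,name):
    im=d["image"][y0:y1,x0:x1,::-1];cv2.imwrite(f"pics/{name}.png",cv2.resize(im,None,fx=k,fy=k,interpolation=cv2.INTER_CUBIC))
def rel(p,q=None):
    "tool-frame shift to bring TCP to world p; turn to tool rot q (matrix)"
    from rig import bot
    s=bot.state();Rm=Rq(s["orientation"])
    out=np.round(Rm.T@(np.array(p)-s["eef_pos"]),4)
    if q is None:return out
    return out,np.round(R.from_matrix(Rm.T@q).as_rotvec(),4)
def down(a):
    "tool pointing down, tool x along world yaw a"
    c,s=np.cos(a),np.sin(a);x=np.array([c,s,0]);z=np.array([0,0,-1.]);return np.stack([x,np.cross(z,x),z],1)
E
python3 - <<'E'
from h import *
for n in("scene","top"):
    d=load(n+"0");W=cloud(d);print(n,np.nanpercentile(W[...,2],[5,30,50]))
d=load("top0");crop(d,115,130,385,260,2.95,"topc")
d=load("scene0");crop(d,90,70,440,320,2.28,"scenec")
E
```

```text
scene [-0.69360348 -0.00086468  0.00208837]
top [-0.75413699 -0.00420367  0.00126626]
```

View pics/topc.png

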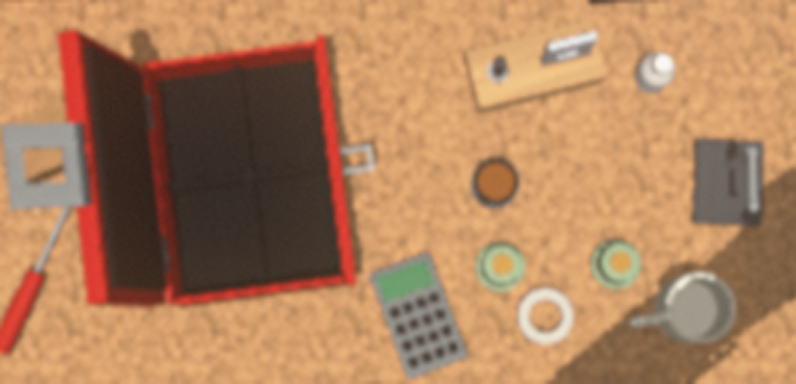

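View pics/scenec.png

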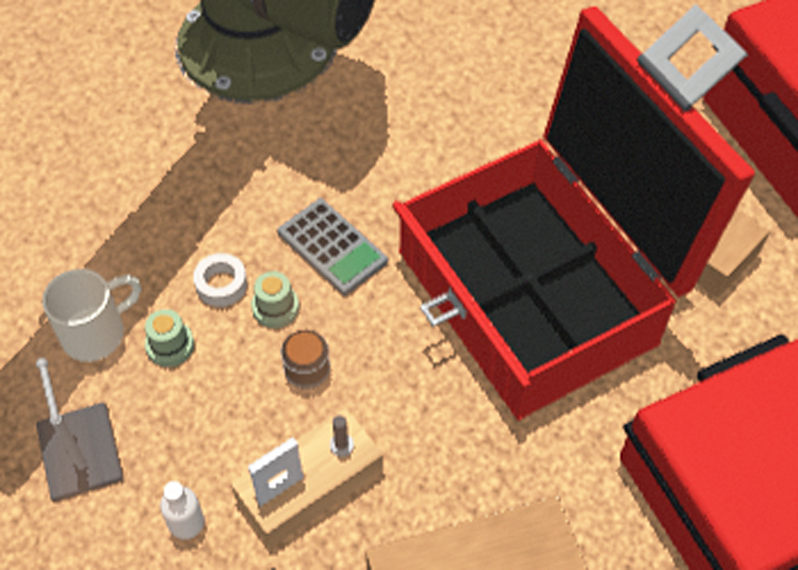

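```bash
python3 - <<'E'
from h import *
for n,k in(("top",1),("scene",1)):
    d=load(n+"0");W=cloud(d)
    m=(W[...,2]>.03)&(W[...,2]<.3)&(np.abs(W[...,1])<.65)&(W[...,0]>.2)&(W[...,0]<.85)
    nn,l,st,c=cv2.connectedComponentsWithStats(m.astype(np.uint8))
    for i in range(1,nn):
        if st[i,4]<12: continue
        p=W[l==i];hi=np.nanpercentile(p[:,2],95);t=p[p[:,2]>hi-.008]
        print(n,c[i].round(),st[i,4],'hi',hi.round(3),'topmean',t.mean(0).round(4),'min',t.min(0).round(3)[:2],'max',t.max(0).round(3)[:2])
d=load("top0")
g=lambda u,v,h:ray(d,115+u/2.95,130+v/2.95,h).round(4)
print("prism",g(495,182,.05),"ad1",g(502,265,.05),"ad2",g(617,263,.05),"pin",g(498,65,.105))
for p in[(465,53),(590,25),(607,75),(484,110)]:print("rack",g(*p,.045))
print("tally",g(545,52,.125),g(597,35,.125))
for p in[(148,65),(322,38),(355,280),(173,302)]:print("case rim",g(*p,.1))
for p in [(343,148),(372,143),(374,172),(345,175)]:print("staple",g(*p,.073))
for p in [(695,140),(762,142),(760,224),(693,223)]:print("stand",g(*p,.012))
for p in [(748,150),(750,212)]:print("peg",g(*p,.135))
E
```

```text
top [152. 109.] 3361 hi 0.125 topmean [0.8015 0.3196 0.1213] min [0.748 0.167] max [0.85  0.466]
top [263. 103.] 1257 hi 0.106 topmean [ 0.8224 -0.0526  0.1018] min [ 0.789 -0.148] max [0.85  0.054]
top [296. 151.] 937 hi 0.118 topmean [ 0.6692 -0.1915  0.123 ] min [ 0.644 -0.222] max [ 0.681 -0.116]
top [173. 187.] 4001 hi 0.297 topmean [0.5115 0.2973 0.2957] min [0.381 0.271] max [0.649 0.326]
top [ 65. 199.] 5563 hi 0.165 topmean [0.4941 0.5908 0.161 ] min [0.33  0.523] max [0.668 0.65 ]
top [337. 154.] 127 hi 0.091 topmean [ 0.6529 -0.2992  0.0899] min [ 0.644 -0.309] max [ 0.662 -0.291]
top [114. 177.] 30 hi 0.057 topmean [0.573  0.4491 0.0527] min [0.551 0.443] max [0.588 0.455]
top [129. 185.] 117 hi 0.055 topmean [0.5497 0.4015 0.0513] min [0.531 0.379] max [0.564 0.42 ]
top [368. 189.] 85 hi 0.144 topmean [ 0.5025 -0.3841  0.1404] min [ 0.484 -0.388] max [ 0.532 -0.38 ]
top [283. 192.] 208 hi 0.057 topmean [ 0.5243 -0.1133  0.0529] min [ 0.499 -0.138] max [ 0.55  -0.088]
top [406. 217.] 330 hi 0.065 topmean [ 0.4526 -0.5316  0.0615] min [ 0.32  -0.649] max [ 0.511 -0.493]
to
[... 1795 characters left out ...]
.43   -0.1214  0.05  ] ad2 [ 0.4319 -0.2509  0.05  ] pin [ 0.648  -0.1155  0.105 ]
rack [ 0.6734 -0.0816  0.045 ]
rack [ 0.7058 -0.2255  0.045 ]
rack [ 0.6475 -0.2441  0.045 ]
rack [ 0.6073 -0.1029  0.045 ]
tally [ 0.6585 -0.1658  0.125 ] [ 0.6773 -0.2229  0.125 ]
case rim [0.6498 0.272  0.1   ]
case rim [0.6798 0.0793 0.1   ]
case rim [0.4114 0.0422 0.1   ]
case rim [0.388  0.2402 0.1   ]
staple [0.5601 0.0569 0.073 ]
staple [0.5657 0.0244 0.073 ]
staple [0.533  0.0221 0.073 ]
staple [0.5297 0.0545 0.073 ]
stand [ 0.5767 -0.3496  0.012 ]
stand [ 0.5742 -0.4275  0.012 ]
stand [ 0.4786 -0.4224  0.012 ]
stand [ 0.4799 -0.345   0.012 ]
peg [ 0.5488 -0.3822  0.135 ]
peg [ 0.4818 -0.3824  0.135 ]
```

```bash
python3 - <<'E'
from h import *
print(rel([.42,-.2,.23],down(np.radians(-120))))
E
```

```text
(array([-0.3354,  0.2775,  0.0008]), array([ 1.400e-03,  4.000e-04, -7.264e-01]))
```

>>> {"fn": "step_arm", "kwargs": {"series": [{"delta_pos": [-0.045, 0.037, 0], "turn": [0, 0, -0.1], "gripper": -1}, {"delta_pos": [-0.09, 0.074, 0], "turn": [0, 0, -0.2], "gripper": -1}, {"delta_pos": [-0.135, 0.111, 0], "turn": [0, 0, -0.3], "gripper": -1}, {"delta_pos": [-0.18, 0.148, 0], "turn": [0, 0, -0.4], "gripper": -1}, {"delta_pos": [-0.225, 0.185, 0], "turn": [0, 0, -0.5], "gripper": -1}, {"delta_pos": [-0.27, 0.222, 0], "turn": [0, 0, -0.6], "gripper": -1}, {"delta_pos": [-0.31, 0.255, 0], "turn": [0, 0, -0.7], "gripper": -1}, {"delta_pos": [-0.335, 0.2775, 0], "turn": [0, 0, -0.726], "gripper": -1}]}}

```text
t: 1.15
eef_pos: [0.4203, -0.1981, 0.2306]
orientation: [0.0, -0.501, 0.865, 0.001]
wrist_force: [-0.6, -0.8, 0.9]
gripper_width: 0.0853
```

```bash
python3 - <<'E'
from h import *
from rig import bot
d=cam("wrist","w1");s=bot.state();print(s["t"],s["eef_pos"])
d=cam("top","t1")
E
```

```text
1.2 [ 0.42149495 -0.19615967  0.23024961]
```

View pics/w1.png

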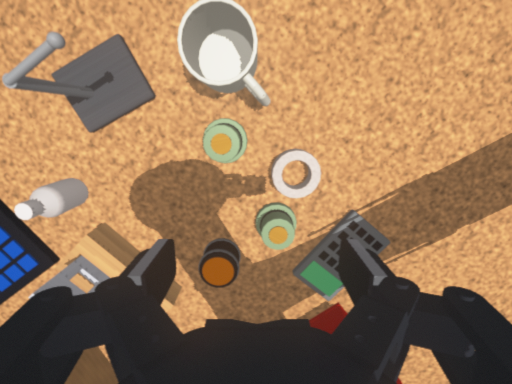

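View pics/t1.png

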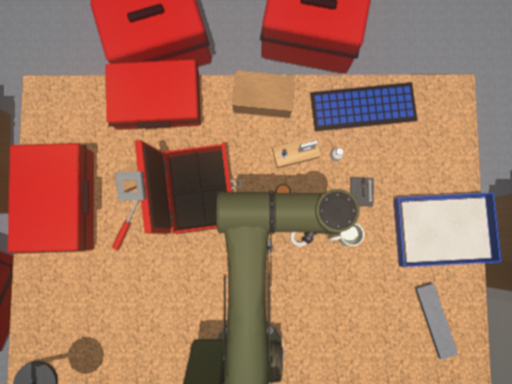

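```bash
python3 - <<'E'
from h import *
d=load("w1");W=cloud(d)
for n,u,v,h in(("ad2",221,144,.05),("ad1",278,236,.05),("prism",218,267,.05),("tip",56,41,.138),("post",8,82,.125)):
    print(n,ray(d,u,v,h).round(4), W[v,u].round(4))
print(W[20:110:12,380:500:30,2].round(4))
for n,h0 in(("w1",0),):
    m=(W[...,2]>.04)&(W[...,2]<.06)
    nn,l,st,c=cv2.connectedComponentsWithStats(m.astype(np.uint8))
    for i in range(1,nn):
        if st[i,4]>150:
            p=W[l==i]; print(c[i].round(),st[i,4],p.mean(0).round(4),((p.min(0)+p.max(0))/2).round(4),p.min(0).round(3),p.max(0).round(3))
E
```

```text
ad2 [ 0.4374 -0.2533  0.05  ] [ 0.4369 -0.2534  0.0533]
ad1 [ 0.4355 -0.1186  0.05  ] [ 0.4353 -0.119   0.0511]
prism [ 0.5255 -0.119   0.05  ] [ 0.5253 -0.1192  0.0504]
tip [ 0.4926 -0.384   0.138 ] [ 0.4904 -0.3813  0.1429]
post [ 0.5542 -0.3872  0.125 ] [nan nan nan]
[[ 0.     -0.0003 -0.0001 -0.0002]
 [-0.0014  0.0002  0.0004 -0.0008]
 [-0.      0.0007  0.0004 -0.0007]
 [-0.0002  0.      0.0003  0.0002]
 [-0.      0.0016 -0.0009  0.0008]
 [ 0.0008  0.0007 -0.0005  0.0005]
 [ 0.0002  0.002   0.0002 -0.0005]
 [ 0.0013 -0.001  -0.0003  0.0002]]
[210.  28.] 602 [ 0.3844 -0.3606  0.0503] [ 0.3855 -0.3502  0.05  ] [ 0.352 -0.371  0.04 ] [ 0.419 -0.329  0.06 ]
[221. 142.] 1114 [ 0.4365 -0.2549  0.0506] [ 0.4372 -0.2544  0.0473] [ 0.415 -0.276  0.041] [ 0.459 -0.233  0.054]
[ 57. 197.] 492 [ 0.6432 -0.2985  0.0519] [ 0.6504 -0.3002  0.05  ] [ 0.637 -0.32   0.04 ] [ 0.664 -0.281  0.06 ]
[277. 232.] 904 [ 0.4339 -0.1237  0.0501] [ 0.4346 -0.1214  0.047 ] [ 0.413 -0.143  0.04 ] [ 0.456 -0.099  0.054]
[ 92. 263.] 2012 [ 0.6687 -0.2064  0.0468] [ 0.676  -0.2082  0.05  ] [ 0.634 -0.243  0.04 ] [ 0.718 -0.174  0.06 ]
[218. 268.] 1238 [ 0.5261 -0.1182  0.0497] [ 0.5288 -0.1163  0.0467] [ 0.501 -0.143  0.04 ] [ 0.556 -0.09   0.053]
[ 82. 374.] 307 [ 0.7993 -0.0673  0.0489] [ 0.7996 -0.0625  0.05  ] [ 0.796 -0.088  0.04 ] [ 0.803 -0.037  0.06 ]
```

```bash
python3 - <<'E'
from h import *
print(rel([.4368,-.2538,.10],down(np.radians(-120))),rel([.4368,-.2538,.023]))
E
```

```text
(array([ 0.0408, -0.0422,  0.1302]), array([0.0019, 0.0012, 0.004 ])) [ 0.0409 -0.0423  0.2072]
```

>>> {"fn": "step_arm", "kwargs": {"series": [{"delta_pos": [0.02, -0.021, 0.03], "turn": [0, 0, 0], "gripper": -1}, {"delta_pos": [0.041, -0.042, 0.07], "turn": [0, 0, 0], "gripper": -1}, {"delta_pos": [0.041, -0.042, 0.12], "turn": [0, 0, 0], "gripper": -1}, {"delta_pos": [0.041, -0.042, 0.16], "turn": [0, 0, 0], "gripper": -1}, {"delta_pos": [0.041, -0.042, 0.19], "turn": [0, 0, 0], "gripper": -1}, {"delta_pos": [0.041, -0.042, 0.207], "turn": [0, 0, 0], "gripper": -1}, {"delta_pos": [0.041, -0.042, 0.207], "turn": [0, 0, 0], "gripper": -1}, {"delta_pos": [0.041, -0.042, 0.207], "turn": [0, 0, 0], "gripper": -1}]}}

```text
t: 2.25
eef_pos: [0.4374, -0.2542, 0.0248]
orientation: [0.001, -0.502, 0.865, 0.0]
wrist_force: [-1.1, -0.8, 0.2]
gripper_width: 0.0858
```

>>> {"fn": "step_arm", "kwargs": {"series": [{"delta_pos": [0, 0, 0], "turn": [0, 0, 0], "gripper": 1}, {"delta_pos": [0, 0, 0], "turn": [0, 0, 0], "gripper": 1}, {"delta_pos": [0, 0, 0], "turn": [0, 0, 0], "gripper": 1}, {"delta_pos": [0, 0, 0], "turn": [0, 0, 0], "gripper": 1}, {"delta_pos": [0, 0, 0], "turn": [0, 0, 0], "gripper": 1}, {"delta_pos": [0, 0, 0], "turn": [0, 0, 0], "gripper": 1}, {"delta_pos": [0, 0, -0.02], "turn": [0, 0, 0], "gripper": 1}, {"delta_pos": [0, 0, -0.06], "turn": [0, 0, 0], "gripper": 1}]}}

```text
t: 3.25
eef_pos: [0.4354, -0.2534, 0.0824]
orientation: [-0.001, -0.502, 0.865, 0.003]
wrist_force: [-0.4, -0.0, -2.3]
gripper_width: 0.0422
```

```bash
python3 - <<'E'
from h import *
print(rel([.53,.08,.28],down(np.radians(-82.5))))
E
```

```text
(array([-0.3365,  0.0846, -0.1969]), array([ 0.0054,  0.0025, -0.6508]))
```

>>> {"fn": "step_arm", "kwargs": {"series": [{"delta_pos": [0, 0, -0.05], "turn": [0, 0, 0], "gripper": 1}, {"delta_pos": [-0.03, 0.01, -0.1], "turn": [0, 0, -0.1], "gripper": 1}, {"delta_pos": [-0.08, 0.02, -0.14], "turn": [0, 0, -0.2], "gripper": 1}, {"delta_pos": [-0.13, 0.034, -0.17], "turn": [0, 0, -0.3], "gripper": 1}, {"delta_pos": [-0.185, 0.048, -0.197], "turn": [0, 0, -0.4], "gripper": 1}, {"delta_pos": [-0.24, 0.06, -0.197], "turn": [0, 0, -0.5], "gripper": 1}, {"delta_pos": [-0.295, 0.074, -0.197], "turn": [0, 0, -0.6], "gripper": 1}, {"delta_pos": [-0.336, 0.0846, -0.197], "turn": [0, 0, -0.65], "gripper": 1}]}}

```text
t: 4.25
eef_pos: [0.5296, 0.082, 0.2786]
orientation: [0.001, 0.753, -0.658, -0.004]
wrist_force: [0.8, -0.9, -2.9]
gripper_width: 0.0423
```

```bash
python3 - <<'E'
from h import *
from rig import bot
d=cam("wrist","w2");s=bot.state();print(s["t"],s["eef_pos"],s["joint_velocities"].round(3))
E
```

```text
4.3 [0.53033894 0.08561311 0.27729271] [-0.057 -0.028 -0.05  -0.006 -0.021  0.015]
```

View pics/w2.png

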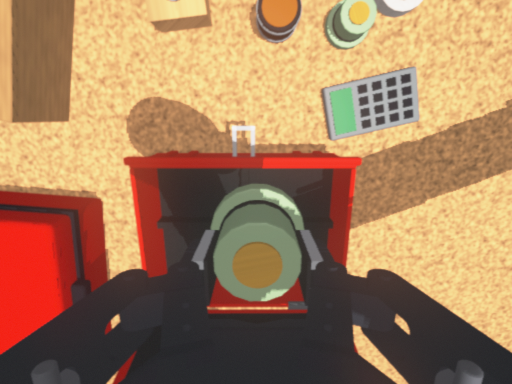

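```bash
python3 - <<'E'
from h import *
from rig import bot
d=cam("wrist","w3");s=bot.state();print(s["t"],s["eef_pos"],s["joint_velocities"].round(3))
crop(d,110,100,380,280,2.95,"w3c")
E
```

```text
4.35 [0.52974402 0.08328908 0.27736679] [-0.051 -0.032 -0.019  0.02  -0.024  0.009]
```

View pics/w3c.png

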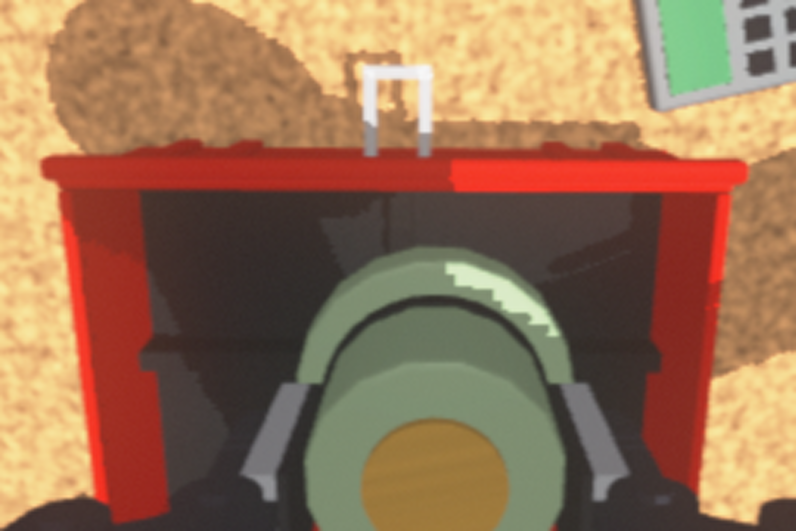

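```bash
python3 - <<'E'
from h import *
d=load("w3")
g=lambda u,v,h:ray(d,110+u/2.95,100+v/2.95,h)
a,b=g(43,157,.1),g(746,161,.1);print(a,b,np.linalg.norm(a-b),np.degrees(np.arctan2(*(a-b)[1::-1])))
a2,b2=g(60,190,.1),g(730,192,.1);print("inner",a2,b2)
s=[g(363,66,.073),g(432,67,.073)];print(s,np.linalg.norm(s[0]-s[1]))
th=np.arctan2(*(a-b)[1::-1])
y=-np.array([np.cos(th),np.sin(th)]);x=np.array([y[1],-y[0]])
m=(a+b)[:2]/2; st=(s[0]+s[1])[:2]/2
print("yaw",np.degrees(np.arctan2(x[1],x[0])),"mid",m,"centre from front",m+.1*x,"from staple",st+.142*x, "d",(m-st)@x)
W=cloud(d)
for v in (155,158,161): print(W[v,150:345:40].round(4).tolist())
for v in (124,126): print(W[v,228:262:3].round(4).tolist())
E
```

```text
[0.68537227 0.07782362 0.1       ] [0.41116424 0.04156141 0.1       ] 0.2765953577631394 7.533278720166929
inner [0.6786254  0.09005361 0.1       ] [0.41451043 0.05448507 0.1       ]
[array([0.56707899, 0.0270664 , 0.073     ]), array([0.53874757, 0.02353758, 0.073     ])] 0.02855033980799698
yaw 97.53327872016693 mid [0.54826825 0.05969252] centre from front [0.53515805 0.15882941] from staple [0.53429679 0.16607637] d 0.03470267036850968
[[0.656, 0.0757, 0.1008], [0.6107, 0.0698, 0.0985], [0.5645, 0.0633, 0.0995], [0.5183, 0.057, 0.0987], [0.4721, 0.0505, 0.0996]]
[[0.6557, 0.0792, 0.1011], [0.6101, 0.073, 0.1001], [0.564, 0.0667, 0.1], [0.5178, 0.0603, 0.0999], [0.4717, 0.0538, 0.1006]]
[[0.6561, 0.083, 0.0997], [0.6098, 0.0765, 0.1003], [0.5636, 0.0701, 0.1005], [0.5173, 0.0637, 0.1004], [0.4707, 0.0575, 0.099]]
[[0.5795, 0.0324, 0.0006], [0.5752, 0.0318, 0.0002], [0.5658, 0.0288, 0.0723], [0.5621, 0.0283, 0.0733], [0.5585, 0.0278, 0.0723], [0.5548, 0.0273, 0.0739], [0.5512, 0.0268, 0.0727], [0.5475, 0.0263, 0.0734], [0.5439, 0.0258, 0.0716], [0.5403, 0.0253, 0.0733], [0.5356, 0.0264, 0.0002], [0.5312, 0.0257, -0.0]]
[[0.5793, 0.0353, 0.0002], [0.5749, 0.0347, -0.0003], [0.5654, 0.0312, 0.0734], [0.5618, 0.0307, 0.0734], [0.5582, 0.0302, 0.0732], [0.5545, 0.0296, 0.0735], [0.5509, 0.0292, 0.0729], [0.5472, 0.0287, 0.0728], [0.5436, 0.0282, 0.0722], [0.54, 0.0276, 0.0729], [0.5352, 0.0292, -0.0011], [0.5308, 0.0286, 0.0002]]
```

```bash
python3 - <<'E'
from h import *
q=down(np.radians(-82.5))
print(rel([.462,.2018,.20],q),rel([.462,.2018,.049]))
E
```

```text
(array([-0.1262,  0.0505,  0.0784]), array([0.0085, 0.0045, 0.0044])) [-0.1255  0.0492  0.2294]
```

>>> {"fn": "step_arm", "kwargs": {"series": [{"delta_pos": [-0.04, 0.016, 0.02], "turn": [0.008, 0.004, 0.004], "gripper": 1}, {"delta_pos": [-0.08, 0.032, 0.04], "turn": [0.008, 0.004, 0.004], "gripper": 1}, {"delta_pos": [-0.115, 0.046, 0.06], "turn": [0.008, 0.004, 0.004], "gripper": 1}, {"delta_pos": [-0.126, 0.05, 0.08], "turn": [0.008, 0.004, 0.004], "gripper": 1}, {"delta_pos": [-0.126, 0.05, 0.11], "turn": [0.008, 0.004, 0.004], "gripper": 1}, {"delta_pos": [-0.126, 0.05, 0.15], "turn": [0.008, 0.004, 0.004], "gripper": 1}, {"delta_pos": [-0.126, 0.05, 0.19], "turn": [0.008, 0.004, 0.004], "gripper": 1}, {"delta_pos": [-0.126, 0.05, 0.2], "turn": [0.008, 0.004, 0.004], "gripper": 1}]}}

```text
t: 5.35
eef_pos: [0.4596, 0.2004, 0.0747]
orientation: [0.003, 0.752, -0.66, -0.001]
wrist_force: [0.2, 0.3, -2.3]
gripper_width: 0.0422
```

```bash
python3 - <<'E'
from h import *
q=down(np.radians(-82.5))
print(rel([.462,.2018,.048],q))
d=cam("wrist","w4")
E
```

```text
(array([-0.0011, -0.0028,  0.0267]), array([ 0.0062, -0.0024, -0.0004]))
```

View pics/w4.png

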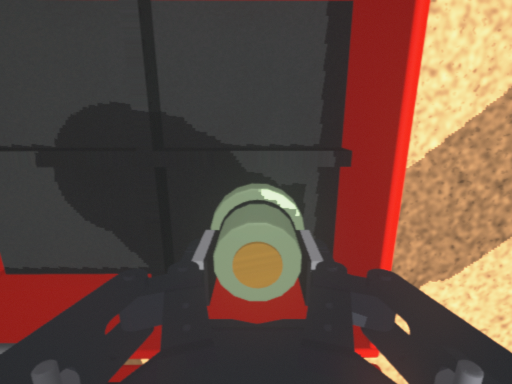

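```bash
python3 - <<'E'
from h import *
d=load("w4")
c=np.array([.5343,.166]);x=np.array([-.1305,.9914]);y=np.array([-.9914,-.1305])
for u,v in((143,20),(153,20),(155,120),(80,150),(80,166),(300,150),(300,166)):
    p=ray(d,u,v,.046)[:2]-c;print(u,v,(p@x).round(4),(p@y).round(4))
E
```

```text
143 20 -0.0769 0.0064
153 20 -0.0769 0.0119
155 120 -0.0239 0.0078
80 150 -0.006 -0.0403
80 166 0.004 -0.042
300 150 -0.0059 0.0959
300 166 0.0041 0.0963
```

>>> {"fn": "step_arm", "kwargs": {"series": [{"delta_pos": [-0.001, -0.003, 0.015], "turn": [0.006, -0.002, 0], "gripper": 1}, {"delta_pos": [-0.001, -0.003, 0.022], "turn": [0.006, -0.002, 0], "gripper": 1}, {"delta_pos": [-0.001, -0.003, 0.026], "turn": [0.006, -0.002, 0], "gripper": 1}, {"delta_pos": [-0.001, -0.003, 0.027], "turn": [0.006, -0.002, 0], "gripper": 1}, {"delta_pos": [-0.001, -0.003, 0.027], "turn": [0.006, -0.002, 0], "gripper": 1}, {"delta_pos": [-0.001, -0.003, 0.027], "turn": [0.006, -0.002, 0], "gripper": -0.5}, {"delta_pos": [-0.001, -0.003, 0.027], "turn": [0.006, -0.002, 0], "gripper": -0.5}, {"delta_pos": [-0.001, -0.003, 0.027], "turn": [0.006, -0.002, 0], "gripper": -0.5}]}}

```text
t: 6.4
eef_pos: [0.463, 0.2022, 0.0485]
orientation: [-0.001, 0.752, -0.659, 0.0]
wrist_force: [-0.1, -0.0, -0.8]
gripper_width: 0.0638
```

```bash
python3 - <<'E'
from h import *
q=down(np.radians(-82.5))
print(rel([.463,.2022,.25],q),rel([.435,-.12,.25],q))
E
```

```text
(array([-0.    , -0.0003, -0.2015]), array([-0.0016,  0.0003, -0.0002])) (array([ 0.3158,  0.0694, -0.2017]), array([-0.0016,  0.0003, -0.0002]))
```

>>> {"fn": "step_arm", "kwargs": {"series": [{"delta_pos": [0, 0, -0.01], "turn": [0, 0, 0], "gripper": -0.5}, {"delta_pos": [0, 0, -0.04], "turn": [0, 0, 0], "gripper": -0.5}, {"delta_pos": [0, 0, -0.08], "turn": [0, 0, 0], "gripper": -0.5}, {"delta_pos": [0, 0, -0.12], "turn": [0, 0, 0], "gripper": -0.5}, {"delta_pos": [0, 0, -0.16], "turn": [0, 0, 0], "gripper": -0.5}, {"delta_pos": [0.04, 0, -0.2], "turn": [0, 0, 0], "gripper": -1}, {"delta_pos": [0.08, 0, -0.2], "turn": [0, 0, 0], "gripper": -1}, {"delta_pos": [0.1, 0, -0.2], "turn": [0, 0, 0], "gripper": -1}]}}

```text
t: 7.4
eef_pos: [0.476, 0.1016, 0.2501]
orientation: [-0.002, 0.751, -0.66, 0.001]
wrist_force: [1.1, 0.4, -0.0]
gripper_width: 0.0856
```

```bash
python3 - <<'E'
from h import *
from rig import bot
d=cam("wrist","w5")
print(bot.state()["eef_pos"])
E
```

```text
[0.47605371 0.10025581 0.24995048]
```

View pics/w5.png

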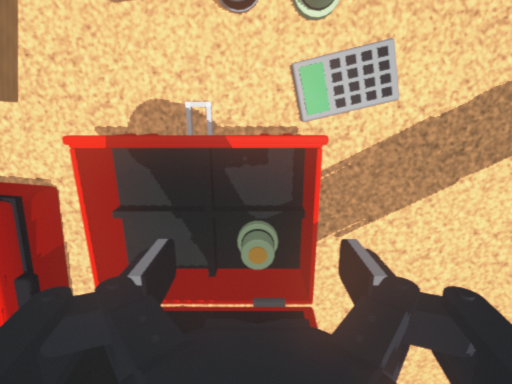

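```bash
python3 - <<'E'
from h import *
d=load("w5");crop(d,60,90,340,320,2.6,"w5c")
c=np.array([.5343,.166]);x=np.array([-.1305,.9914]);y=np.array([-.9914,-.1305])
for u,v,h in((207,180,.046),(216,180,.046),(115,180,.024),(302,180,.024),(66,137,.1),(326,137,.1),(187,102,.073),(211,102,.073),(90,306,.1),(314,306,.1),(258,256,.074)):
    p=ray(d,u,v,h)[:2]-c;print(u,v,(p@x).round(4),(p@y).round(4))
W=cloud(d)
print((W[180,100:320:6]-np.r_[c,0])@np.c_[np.r_[y,0],[0,0,1]])
E
```

```text
207 180 -0.0483 0.0001
216 180 -0.0483 0.0118
115 180 -0.0434 -0.1309
302 180 -0.0434 0.1265
66 137 -0.1063 -0.1353
326 137 -0.1061 0.1371
187 102 -0.1424 -0.0125
211 102 -0.1424 0.0141
90 306 0.1013 -0.1444
314 306 0.1006 0.136
258 256 0.0455 0.0661
[[-0.13006752  0.06051182]
 [-0.13028503  0.0469929 ]
 [-0.13018739  0.03294097]
 [-0.12623914  0.0250415 ]
 [-0.11822053  0.02456108]
 [-0.11013175  0.02418548]
 [-0.10184064  0.02422004]
 [-0.09358854  0.02417189]
 [-0.08522264  0.02439911]
 [-0.07713058  0.0239523 ]
 [-0.0690041   0.02354903]
 [-0.06022811  0.02498649]
 [-0.05244858  0.02352979]
 [-0.04357668  0.02551281]
 [-0.03543304  0.02519038]
 [-0.02745232  0.02417642]
 [-0.01921443  0.02408272]
 [-0.01090796  0.02430404]
 [ 0.00164475  0.04729561]
 [ 0.0054567   0.02344808]
 [ 0.01389559  0.02463892]
 [ 0.02204995  0.02391318]
 [ 0.03031021  0.02395734]
 [ 0.03849801  0.02308338]
 [ 0.04685309  0.02467335]
 [ 0.05506706  0.02400592]
 [ 0.06331143  0.02360768]
 [ 0.07155443  0.0244283 ]
 [ 0.07983515  0.02318333]
 [ 0.08804325  0.02408021]
 [ 0.09632345  0.02358111]
 [ 0.10455213  0.02377761]
 [ 0.11265307  0.02490417]
 [ 0.12096623  0.02425249]
 [ 0.12775688  0.03267247]
 [ 0.12759744  0.07511275]
 [ 0.1289706   0.10164211]]
```

View pics/w5c.png

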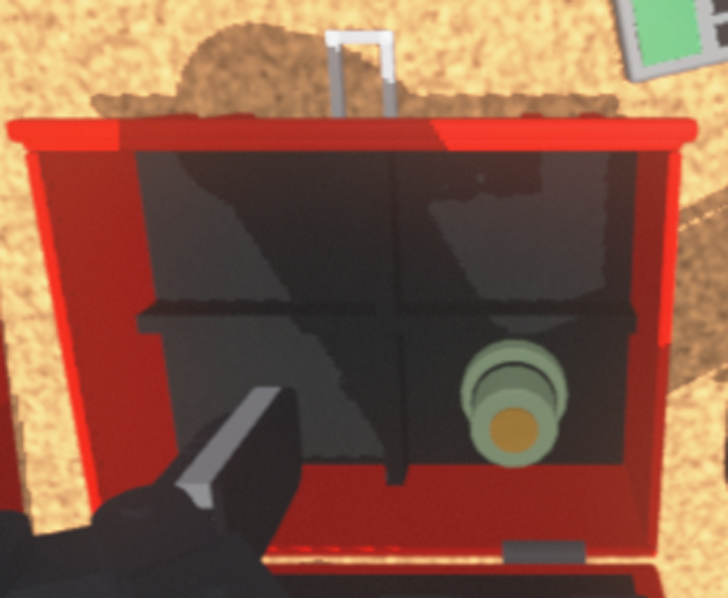

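```bash
python3 - <<'E'
from h import *
d=cam("scene","s2")
p=load("scene0");print(np.abs(d["image"][170:300,100:260].astype(int)-p["image"][170:300,100:260]).max(2).__gt__(60).sum())
crop(d,90,150,290,320,3,"s2c")
q=down(np.radians(-137))
print(rel([.4352,-.119,.15],q))
E
```

```text
2286
(array([0.2135, 0.069 , 0.0993]), array([-0.0027,  0.002 ,  0.9487]))
```

View pics/s2c.png

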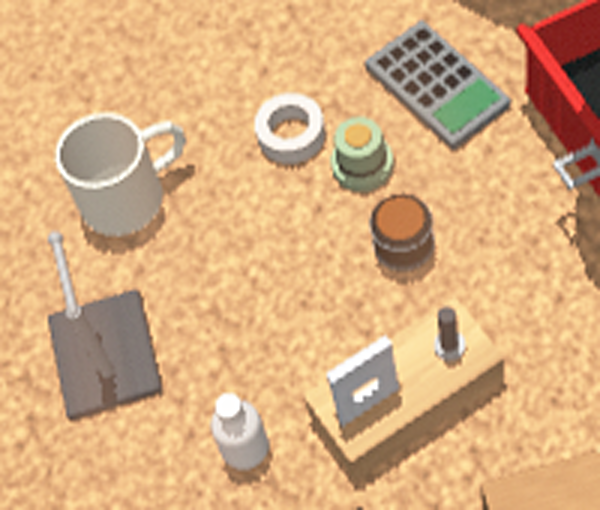

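>>> {"fn": "step_arm", "kwargs": {"series": [{"delta_pos": [0.035, 0.01, 0], "turn": [0, 0, 0.12], "gripper": -1}, {"delta_pos": [0.07, 0.02, 0], "turn": [0, 0, 0.24], "gripper": -1}, {"delta_pos": [0.105, 0.03, 0], "turn": [0, 0, 0.36], "gripper": -1}, {"delta_pos": [0.14, 0.04, 0.02], "turn": [0, 0, 0.48], "gripper": -1}, {"delta_pos": [0.175, 0.05, 0.04], "turn": [0, 0, 0.6], "gripper": -1}, {"delta_pos": [0.2, 0.06, 0.06], "turn": [0, 0, 0.72], "gripper": -1}, {"delta_pos": [0.2135, 0.069, 0.08], "turn": [0, 0, 0.84], "gripper": -1}, {"delta_pos": [0.2135, 0.069, 0.099], "turn": [0, 0, 0.949], "gripper": -1}]}}

```text
t: 8.5
eef_pos: [0.435, -0.1195, 0.1501]
orientation: [0.002, -0.364, 0.931, -0.0]
wrist_force: [0.6, 0.2, 0.4]
gripper_width: 0.0852
```

```bash
python3 - <<'E'
from h import *
from rig import bot
d=cam("wrist","w6");W=cloud(d)
print(bot.state()["eef_pos"])
m=(W[...,2]>.044)&(W[...,2]<.06)
nn,l,st,c=cv2.connectedComponentsWithStats(m.astype(np.uint8))
for i in range(1,nn):
    if st[i,4]>150:
        p=W[l==i]; print(c[i].round(),st[i,4],p.mean(0).round(4),((p.min(0)+p.max(0))/2).round(4))
q=down(np.radians(-137))
print(rel([.4352,-.119,.024],q))
E
```

```text
[ 0.43407861 -0.11881154  0.1471958 ]
[105.   8.] 454 [ 0.4051 -0.3067  0.0521] [ 0.405  -0.3137  0.052 ]
[173.   9.] 193 [ 0.3699 -0.2669  0.0538] [ 0.3696 -0.2683  0.0521]
[257. 192.] 1702 [ 0.4336 -0.1224  0.0506] [ 0.4344 -0.1215  0.0491]
[199. 262.] 1991 [ 0.5251 -0.1156  0.0503] [ 0.5276 -0.1152  0.0485]
[ 38. 285.] 1162 [ 0.6608 -0.2201  0.0458] [ 0.6695 -0.2095  0.0519]
[417. 369.] 377 [0.4642 0.1545 0.0457] [0.4658 0.1551 0.0456]
[438. 380.] 160 [0.4569 0.1809 0.0478] [0.4596 0.1813 0.0494]
(array([-0.0006, -0.0011,  0.1232]), array([ 0.0015,  0.001 , -0.0088]))
```

View pics/w6.png

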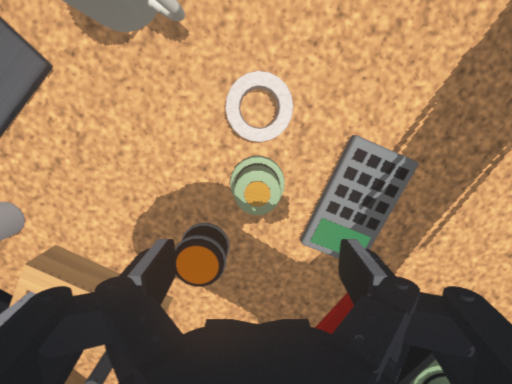

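>>> {"fn": "step_arm", "kwargs": {"series": [{"delta_pos": [0.001, -0.002, 0.03], "turn": [0.001, 0.001, -0.008], "gripper": -1}, {"delta_pos": [0.001, -0.002, 0.06], "turn": [0.001, 0.001, -0.008], "gripper": -1}, {"delta_pos": [0.001, -0.002, 0.09], "turn": [0.001, 0.001, -0.008], "gripper": -1}, {"delta_pos": [0.001, -0.002, 0.115], "turn": [0.001, 0.001, -0.008], "gripper": -1}, {"delta_pos": [0.001, -0.002, 0.123], "turn": [0.001, 0.001, -0.008], "gripper": -1}, {"delta_pos": [0.001, -0.002, 0.123], "turn": [0.001, 0.001, -0.008], "gripper": -1}, {"delta_pos": [0.001, -0.002, 0.123], "turn": [0.001, 0.001, -0.008], "gripper": 1}, {"delta_pos": [0.001, -0.002, 0.123], "turn": [0.001, 0.001, -0.008], "gripper": 1}]}}

```text
t: 9.55
eef_pos: [0.4353, -0.1206, 0.0253]
orientation: [0.001, -0.366, 0.931, -0.0]
wrist_force: [0.5, 0.7, 0.4]
gripper_width: 0.0516
```

>>> {"fn": "step_arm", "kwargs": {"series": [{"delta_pos": [0, 0, 0], "turn": [0, 0, 0], "gripper": 1}, {"delta_pos": [0, 0, 0], "turn": [0, 0, 0], "gripper": 1}, {"delta_pos": [0, 0, 0], "turn": [0, 0, 0], "gripper": 1}, {"delta_pos": [0, 0, 0], "turn": [0, 0, 0], "gripper": 1}, {"delta_pos": [0, 0, -0.03], "turn": [0, 0, 0], "gripper": 1}, {"delta_pos": [0, 0, -0.08], "turn": [0, 0, 0], "gripper": 1}, {"delta_pos": [0, 0, -0.13], "turn": [0, 0, 0], "gripper": 1}, {"delta_pos": [0, 0, -0.16], "turn": [0, 0, 0], "gripper": 1}]}}

```text
t: 10.55
eef_pos: [0.4353, -0.1209, 0.1872]
orientation: [0.001, -0.366, 0.931, -0.0]
wrist_force: [1.1, -0.7, -2.5]
gripper_width: 0.0424
```

```bash
python3 - <<'E'
from h import *
q=down(np.radians(-82.5))
print(rel([.4744,.1081,.2],q))
E
```

```text
(array([-0.1847,  0.1409, -0.0126]), array([-0.0027,  0.0015, -0.952 ]))
```

>>> {"fn": "step_arm", "kwargs": {"series": [{"delta_pos": [-0.024, 0.018, -0.013], "turn": [0, 0, -0.12], "gripper": 1}, {"delta_pos": [-0.048, 0.036, -0.013], "turn": [0, 0, -0.24], "gripper": 1}, {"delta_pos": [-0.072, 0.054, -0.013], "turn": [0, 0, -0.36], "gripper": 1}, {"delta_pos": [-0.096, 0.072, -0.013], "turn": [0, 0, -0.48], "gripper": 1}, {"delta_pos": [-0.12, 0.09, -0.013], "turn": [0, 0, -0.6], "gripper": 1}, {"delta_pos": [-0.144, 0.108, -0.013], "turn": [0, 0, -0.72], "gripper": 1}, {"delta_pos": [-0.168, 0.128, -0.013], "turn": [0, 0, -0.84], "gripper": 1}, {"delta_pos": [-0.1847, 0.141, -0.013], "turn": [-0.003, 0.001, -0.952], "gripper": 1}]}}

```text
t: 11.55
eef_pos: [0.4739, 0.1093, 0.1992]
orientation: [0.001, 0.753, -0.658, -0.001]
wrist_force: [0.3, -0.2, -2.1]
gripper_width: 0.0423
```

```bash
python3 - <<'E'
from h import *
q=down(np.radians(-82.5))
print(rel([.4744,.1081,.0495],q))
E
```

```text
(array([ 0.0013, -0.0007,  0.1497]), array([0.0023, 0.0001, 0.0046]))
```

>>> {"fn": "step_arm", "kwargs": {"series": [{"delta_pos": [0.001, -0.001, 0.04], "turn": [0.002, 0, 0.004], "gripper": 1}, {"delta_pos": [0.001, -0.001, 0.08], "turn": [0.002, 0, 0.004], "gripper": 1}, {"delta_pos": [0.001, -0.001, 0.12], "turn": [0.002, 0, 0.004], "gripper": 1}, {"delta_pos": [0.001, -0.001, 0.14], "turn": [0.002, 0, 0.004], "gripper": 1}, {"delta_pos": [0.001, -0.001, 0.149], "turn": [0.002, 0, 0.004], "gripper": 1}, {"delta_pos": [0.001, -0.001, 0.15], "turn": [0.002, 0, 0.004], "gripper": 1}, {"delta_pos": [0.001, -0.001, 0.15], "turn": [0.002, 0, 0.004], "gripper": -0.5}, {"delta_pos": [0.001, -0.001, 0.15], "turn": [0.002, 0, 0.004], "gripper": -0.5}]}}

```text
t: 12.55
eef_pos: [0.4751, 0.1086, 0.0496]
orientation: [-0.0, 0.752, -0.659, 0.0]
wrist_force: [-0.2, 0.5, -0.8]
gripper_width: 0.0642
```

>>> {"fn": "step_arm", "kwargs": {"series": [{"delta_pos": [0, 0, 0], "turn": [0, 0, 0], "gripper": -0.5}, {"delta_pos": [0, 0, -0.02], "turn": [0, 0, 0], "gripper": -0.5}, {"delta_pos": [0, 0, -0.06], "turn": [0, 0, 0], "gripper": -0.5}, {"delta_pos": [0, 0, -0.1], "turn": [0, 0, 0], "gripper": -0.5}, {"delta_pos": [0, 0, -0.14], "turn": [0, 0, 0], "gripper": -0.5}, {"delta_pos": [0.04, 0, -0.16], "turn": [0, 0, 0], "gripper": -1}, {"delta_pos": [0.08, 0, -0.17], "turn": [0, 0, 0], "gripper": -1}, {"delta_pos": [0.12, 0, -0.17], "turn": [0, 0, 0], "gripper": -1}]}}

```text
t: 13.55
eef_pos: [0.4912, -0.0115, 0.221]
orientation: [-0.002, 0.752, -0.659, 0.001]
wrist_force: [0.7, 0.2, -0.2]
gripper_width: 0.0858
```

```bash
python3 - <<'E'
from h import *
from rig import bot
d=cam("wrist","w7");W=cloud(d)
print(bot.state()["eef_pos"])
m=(W[...,2]>.044)&(W[...,2]<.06)
nn,l,st,c=cv2.connectedComponentsWithStats(m.astype(np.uint8))
for i in range(1,nn):
    if st[i,4]>150:
        p=W[l==i]; print(c[i].round(),st[i,4],p.mean(0).round(4),((p.min(0)+p.max(0))/2).round(4))
E
```

```text
[ 0.49109788 -0.014791    0.22046078]
[116.  44.] 5216 [ 0.6572 -0.1333  0.0457] [ 0.6593 -0.129   0.0519]
[236.  80.] 2060 [ 0.5285 -0.1148  0.0504] [ 0.5292 -0.1149  0.0488]
[142. 234.] 481 [0.6233 0.0751 0.0521] [0.6242 0.0765 0.052 ]
[263. 235.] 534 [0.4762 0.0558 0.0521] [0.4766 0.0561 0.052 ]
[104. 268.] 169 [0.6705 0.1286 0.0525] [0.6707 0.1284 0.052 ]
[234. 296.] 1585 [0.5017 0.1521 0.0464] [0.5015 0.1349 0.052 ]
[ 21. 285.] 369 [0.7789 0.1686 0.0518] [0.7861 0.1731 0.052 ]
[257. 319.] 161 [0.4673 0.1814 0.0495] [0.4662 0.1837 0.0517]
```

View pics/w7.png

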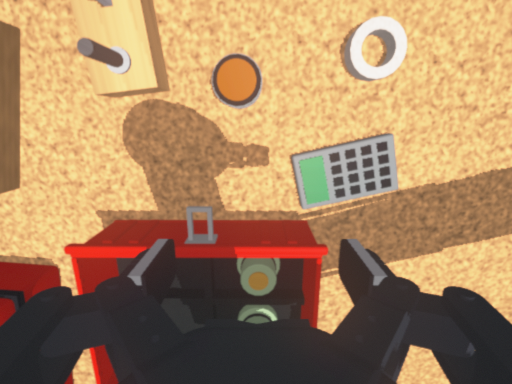

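```bash
python3 - <<'E'
from h import *
q=down(np.radians(-82.5))
print(rel([.5272,-.1157,.023],q))
E
```

```text
(array([ 0.1046, -0.0224,  0.1976]), array([-0.0019, -0.0007, -0.0012]))
```

>>> {"fn": "step_arm", "kwargs": {"series": [{"delta_pos": [0.05, -0.01, 0.02], "turn": [0, 0, 0], "gripper": -1}, {"delta_pos": [0.1, -0.022, 0.05], "turn": [0, 0, 0], "gripper": -1}, {"delta_pos": [0.1045, -0.0225, 0.1], "turn": [-0.002, 0, 0], "gripper": -1}, {"delta_pos": [0.1045, -0.0225, 0.14], "turn": [-0.002, 0, 0], "gripper": -1}, {"delta_pos": [0.1045, -0.0225, 0.18], "turn": [-0.002, 0, 0], "gripper": -1}, {"delta_pos": [0.1045, -0.0225, 0.196], "turn": [-0.002, 0, 0], "gripper": -1}, {"delta_pos": [0.1045, -0.0225, 0.1975], "turn": [-0.002, 0, 0], "gripper": -1}, {"delta_pos": [0.1045, -0.0225, 0.1975], "turn": [-0.002, 0, 0], "gripper": 1}]}}

```text
t: 14.6
eef_pos: [0.5285, -0.1156, 0.025]
orientation: [-0.001, 0.752, -0.66, 0.001]
wrist_force: [-0.0, 0.7, 0.8]
gripper_width: 0.0697
```

>>> {"fn": "step_arm", "kwargs": {"series": [{"delta_pos": [0, 0, 0], "turn": [0, 0, 0], "gripper": 1}, {"delta_pos": [0, 0, 0], "turn": [0, 0, 0], "gripper": 1}, {"delta_pos": [0, 0, 0], "turn": [0, 0, 0], "gripper": 1}, {"delta_pos": [0, 0, 0], "turn": [0, 0, 0], "gripper": 1}, {"delta_pos": [0, 0, -0.02], "turn": [0, 0, 0], "gripper": 1}, {"delta_pos": [0, 0, -0.07], "turn": [0, 0, 0], "gripper": 1}, {"delta_pos": [0, 0, -0.12], "turn": [0, 0, 0], "gripper": 1}, {"delta_pos": [0, 0, -0.16], "turn": [0, 0, 0], "gripper": 1}]}}

```text
t: 15.6
eef_pos: [0.528, -0.1153, 0.1868]
orientation: [-0.001, 0.752, -0.66, 0.002]
wrist_force: [0.8, -0.2, -3.5]
gripper_width: 0.0499
```

```bash
python3 - <<'E'
from h import *
q=down(np.radians(-82.5))
print(rel([.6072,.1257,.2],q))
E
```

```text
(array([-0.2287, -0.1098, -0.013 ]), array([-0.0036, -0.0009, -0.0008]))
```

>>> {"fn": "step_arm", "kwargs": {"series": [{"delta_pos": [-0.04, -0.02, -0.013], "turn": [0, 0, 0], "gripper": 1}, {"delta_pos": [-0.09, -0.045, -0.013], "turn": [0, 0, 0], "gripper": 1}, {"delta_pos": [-0.14, -0.07, -0.013], "turn": [0, 0, 0], "gripper": 1}, {"delta_pos": [-0.19, -0.09, -0.013], "turn": [0, 0, 0], "gripper": 1}, {"delta_pos": [-0.2285, -0.11, -0.013], "turn": [-0.0035, 0, 0], "gripper": 1}, {"delta_pos": [-0.2285, -0.11, -0.013], "turn": [-0.0035, 0, 0], "gripper": 1}, {"delta_pos": [-0.2285, -0.11, 0.02], "turn": [-0.0035, 0, 0], "gripper": 1}, {"delta_pos": [-0.2285, -0.11, 0.06], "turn": [-0.0035, 0, 0], "gripper": 1}]}}

```text
t: 16.6
eef_pos: [0.6078, 0.1254, 0.1266]
orientation: [-0.0, 0.751, -0.66, 0.0]
wrist_force: [-0.2, 1.0, -3.6]
gripper_width: 0.0502
```

```bash
python3 - <<'E'
from h import *
q=down(np.radians(-82.5))
print(rel([.6072,.1257,.0495],q))
E
```

```text
(array([-0.0004,  0.0006,  0.0771]), array([-0.0013, -0.0001, -0.0011]))
```

>>> {"fn": "step_arm", "kwargs": {"series": [{"delta_pos": [0, 0, 0.03], "turn": [-0.001, 0, 0], "gripper": 1}, {"delta_pos": [0, 0, 0.055], "turn": [-0.001, 0, 0], "gripper": 1}, {"delta_pos": [0, 0, 0.07], "turn": [-0.001, 0, 0], "gripper": 1}, {"delta_pos": [0, 0, 0.077], "turn": [-0.001, 0, 0], "gripper": 1}, {"delta_pos": [0, 0, 0.077], "turn": [-0.001, 0, 0], "gripper": 1}, {"delta_pos": [0, 0, 0.077], "turn": [-0.001, 0, 0], "gripper": -0.65}, {"delta_pos": [0, 0, 0.077], "turn": [-0.001, 0, 0], "gripper": -0.65}, {"delta_pos": [0, 0, 0.077], "turn": [-0.001, 0, 0], "gripper": -0.65}]}}

```text
t: 17.6
eef_pos: [0.6082, 0.1255, 0.05]
orientation: [-0.001, 0.751, -0.66, 0.0]
wrist_force: [0.4, -0.4, 0.8]
gripper_width: 0.0702
```

>>> {"fn": "step_arm", "kwargs": {"series": [{"delta_pos": [0, 0, -0.02], "turn": [0, 0, 0], "gripper": -0.65}, {"delta_pos": [0, 0, -0.06], "turn": [0, 0, 0], "gripper": -0.65}, {"delta_pos": [0, 0, -0.1], "turn": [0, 0, 0], "gripper": -0.65}, {"delta_pos": [0, 0, -0.15], "turn": [0, 0, 0], "gripper": 0}, {"delta_pos": [0, 0, -0.2], "turn": [0, 0, 0], "gripper": 1}, {"delta_pos": [0.05, 0.03, -0.24], "turn": [0, 0, 0], "gripper": 1}, {"delta_pos": [0.08, 0.05, -0.28], "turn": [0, 0, 0], "gripper": 1}, {"delta_pos": [0.1, 0.06, -0.28], "turn": [0, 0, 0], "gripper": 1}]}}

```text
t: 18.6
eef_pos: [0.5613, 0.0163, 0.3373]
orientation: [-0.005, 0.751, -0.66, 0.004]
wrist_force: [-0.5, -0.4, -1.1]
gripper_width: 0.0006
```

```bash
python3 - <<'E'
from h import *
from rig import bot
d=cam("wrist","w8")
print(bot.state()["eef_pos"])
d=cam("top","t8");W=cloud(d)
# lid & hasp geometry from top + scene
c=np.array([.5343,.166]);x=np.array([-.1305,.9914]);y=np.array([-.9914,-.1305])
d=cam("scene","s8");W=cloud(d);L=W.reshape(-1,3);L=np.c_[(L[:,:2]-c)@x,(L[:,:2]-c)@y,L[:,2]].reshape(W.shape)
np.save("/tmp/L.npy",L)
crop(d,250,50,450,220,4,"s8c")
E
```

```text
[0.56053031 0.01521249 0.33492385]
```

View pics/w8.png

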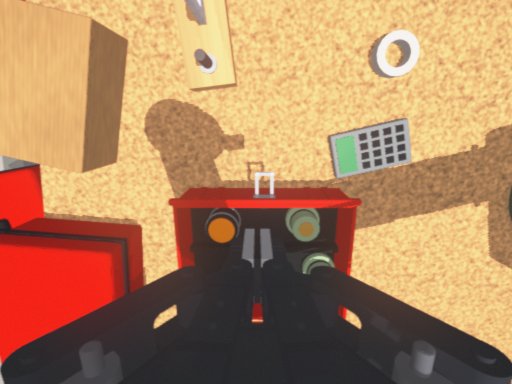

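View pics/s8c.png

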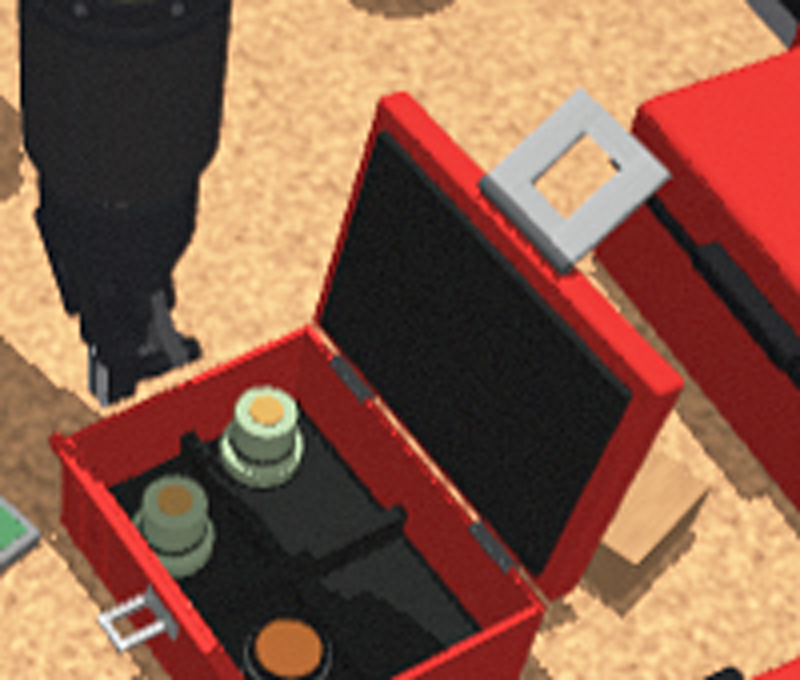

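```bash
python3 - <<'E'
import numpy as np
L=np.load("/tmp/L.npy")
for n,u,v in(("inner",430,250),("inner",400,400),("inner",560,400),("inner",420,180),("top",400,110),("top",640,370),("hasp",505,190),("hasp",575,105),("hasp",650,175),("hasp",560,245)):
    print(n,L[50+v//4,250+u//4].round(4))
E
```

```text
inner [0.1088 0.05   0.249 ]
inner [0.0947 0.0298 0.1302]
inner [ 0.109  -0.0821  0.244 ]
inner [0.1146 0.0752 0.2822]
top [0.1285 0.1196 0.2976]
top [ 0.1236 -0.1153  0.2998]
hasp [0.1334 0.0251 0.3101]
hasp [0.1831 0.0366 0.3427]
hasp [ 0.1852 -0.029   0.3441]
hasp [ 0.1329 -0.0276  0.3123]
```

```bash
cat >> h.py <<'E'
C=np.array([.5343,.166]);CX=np.array([-.1305,.9914]);CY=np.array([-.9914,-.1305])
def cw(x,y,z): return np.r_[C+x*CX+y*CY,z]
def wc(p): p=np.asarray(p);return np.array([(p[:2]-C)@CX,(p[:2]-C)@CY,p[2]]).round(4)
Q=down(np.radians(-82.5))
E
python3 - <<'E'
from h import *
print(rel(cw(.185,.105,.38),Q))
E
```

```text
(array([-0.3352,  0.1127, -0.0488]), array([-0.0031,  0.0009, -0.0024]))
```

>>> {"fn": "step_arm", "kwargs": {"series": [{"delta_pos": [0, 0.01, -0.03], "turn": [0, 0, 0], "gripper": 1}, {"delta_pos": [-0.04, 0.03, -0.055], "turn": [0, 0, 0], "gripper": 1}, {"delta_pos": [-0.09, 0.05, -0.06], "turn": [0, 0, 0], "gripper": 1}, {"delta_pos": [-0.14, 0.07, -0.06], "turn": [0, 0, 0], "gripper": 1}, {"delta_pos": [-0.19, 0.09, -0.06], "turn": [0, 0, 0], "gripper": 1}, {"delta_pos": [-0.24, 0.113, -0.06], "turn": [0, 0, 0], "gripper": 1}, {"delta_pos": [-0.29, 0.113, -0.06], "turn": [0, 0, 0], "gripper": 1}, {"delta_pos": [-0.335, 0.113, -0.05], "turn": [0, 0, 0], "gripper": 1}]}}

```text
t: 19.75
eef_pos: [0.4048, 0.3379, 0.3812]
orientation: [-0.002, 0.752, -0.66, 0.001]
wrist_force: [0.1, 0.5, -0.2]
gripper_width: 0.0002
```

```bash
python3 - <<'E'
from h import *
from rig import bot
d=cam("wrist","w9")
print(wc(bot.state()["eef_pos"]), bot.state()["joint_positions"].round(2))
print(rel(cw(.185,.105,.26),Q))
E
```

```text
[0.1914 0.1066 0.3768] [ 1.08 -0.08  0.23 -0.   -1.89 -0.95]
(array([ 0.0063, -0.0018,  0.1168]), array([ 0.0016, -0.0015,  0.0021]))
```

View pics/w9.png

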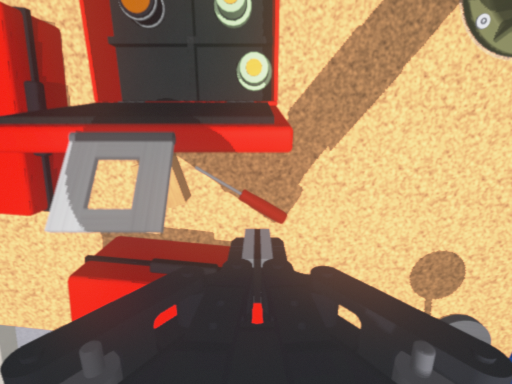

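>>> {"fn": "step_arm", "kwargs": {"series": [{"delta_pos": [0.003, 0.004, 0.02], "turn": [0, 0, 0], "gripper": 1}, {"delta_pos": [0.003, 0.005, 0.045], "turn": [0, 0, 0], "gripper": 1}, {"delta_pos": [0.003, 0.005, 0.07], "turn": [0, 0, 0], "gripper": 1}, {"delta_pos": [0.003, 0.005, 0.095], "turn": [0, 0, 0], "gripper": 1}, {"delta_pos": [0.003, 0.005, 0.117], "turn": [0, 0, 0], "gripper": 1}, {"delta_pos": [0.003, 0.005, 0.117], "turn": [0, 0, 0], "gripper": 1}, {"delta_pos": [0.013, 0.005, 0.117], "turn": [0, 0, 0], "gripper": 1}, {"delta_pos": [0.023, 0.005, 0.117], "turn": [0, 0, 0], "gripper": 1}]}}

```text
t: 20.8
eef_pos: [0.4019, 0.3178, 0.2611]
orientation: [0.0, 0.753, -0.659, 0.0]
wrist_force: [-0.5, -0.4, -0.4]
gripper_width: 0.0002
```

```bash
python3 - <<'E'
from h import *
from rig import bot
p=bot.state()["eef_pos"];print(wc(p))
for th in (1.4,1.2,1.0,.8,.6,.4,.2,0.05,0):
    r=.16 if th>.3 else .15
    c,s=np.cos(th),np.sin(th)
    X=.1-r*c+.022*s+.011*(s if th>.3 else s); Z=.1+r*s+.022*c
    print(th,round(X,3),round(Z,3),rel(cw(X,.112,Z)))
E
```

```text
[0.1678 0.1115 0.2611]
1.4 0.105 0.261 [ 0.0625  0.0007 -0.0003]
1.2 0.073 0.257 [0.095  0.0007 0.004 ]
1.0 0.041 0.247 [0.1265 0.0008 0.0146]
0.8 0.012 0.23 [0.1556 0.0009 0.031 ]
0.6 -0.013 0.209 [0.1812 0.0009 0.0527]
0.4 -0.035 0.183 [0.2023 0.0009 0.0786]
0.2 -0.04 0.151 [0.2082 0.001  0.1098]
0.05 -0.048 0.129 [0.2159 0.001  0.1317]
0 -0.05 0.122 [0.2177 0.001  0.1392]
```

>>> {"fn": "step_arm", "kwargs": {"series": [{"delta_pos": [0.012, 0, 0], "turn": [0, 0, 0], "gripper": 1}, {"delta_pos": [0.03, 0, 0], "turn": [0, 0, 0], "gripper": 1}, {"delta_pos": [0.046, 0, 0], "turn": [0, 0, 0], "gripper": 1}, {"delta_pos": [0.0625, 0, 0], "turn": [0, 0, 0], "gripper": 1}, {"delta_pos": [0.079, 0, 0.001], "turn": [0, 0, 0], "gripper": 1}, {"delta_pos": [0.095, 0, 0.004], "turn": [0, 0, 0], "gripper": 1}, {"delta_pos": [0.111, 0, 0.009], "turn": [0, 0, 0], "gripper": 1}, {"delta_pos": [0.1265, 0, 0.015], "turn": [0, 0, 0], "gripper": 1}]}}

```text
t: 21.8
eef_pos: [0.4188, 0.1911, 0.2456]
orientation: [0.001, 0.752, -0.659, 0.0]
wrist_force: [1.3, 1.7, 0.6]
gripper_width: -0.0002
```

```bash
python3 - <<'E'
from h import *
from rig import bot
p=bot.state()["eef_pos"];print(wc(p))
d=cam("scene","s10");crop(d,200,30,450,250,3,"s10c")
for th in (1.0,.8,.6,.4,.2,0.05,0,-.03):
    r=.16 if th>.3 else .155
    c,s=np.cos(th),np.sin(th)
    X=.1-r*c+.022*s+.011*s; Z=.1+r*s+.022*c
    print(th,round(X,3),round(Z,3),rel(cw(X,.112,Z)))
E
```

```text
[0.04   0.1113 0.2456]
1.0 0.041 0.247 [-0.0026  0.0003 -0.0019]
0.8 0.012 0.23 [0.0265 0.0003 0.0146]
0.6 -0.013 0.209 [0.0521 0.0003 0.0363]
0.4 -0.035 0.183 [0.0731 0.0003 0.0623]
0.2 -0.045 0.152 [0.0839 0.0002 0.0925]
0.05 -0.053 0.13 [0.0917 0.0002 0.1151]
0 -0.055 0.122 [9.350e-02 1.000e-04 1.229e-01]
-0.03 -0.056 0.117 [9.440e-02 1.000e-04 1.275e-01]
```

View pics/s10c.png

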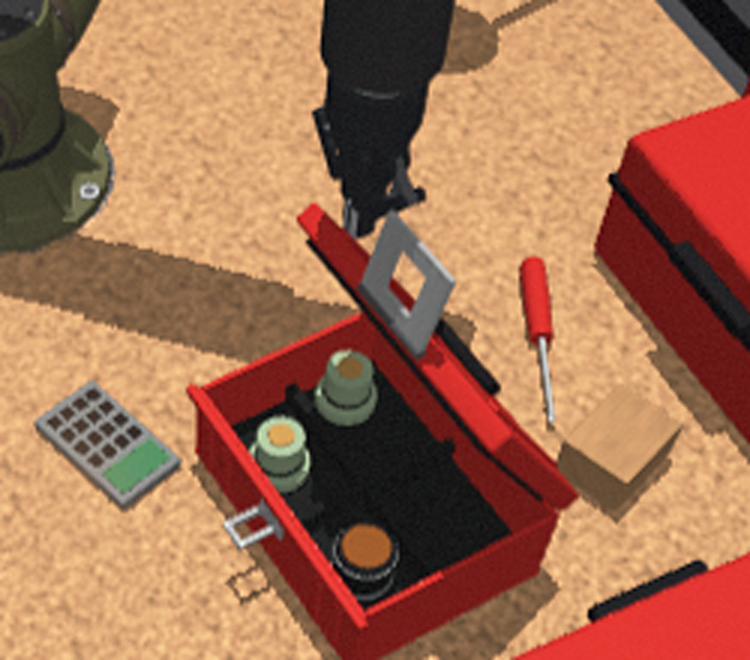

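Lid is coming down nicely. Continue along the arc.

>>> {"fn": "step_arm", "kwargs": {"series": [{"delta_pos": [0.012, 0, 0.006], "turn": [0, 0, 0], "gripper": 1}, {"delta_pos": [0.0265, 0, 0.0146], "turn": [0, 0, 0], "gripper": 1}, {"delta_pos": [0.04, 0, 0.025], "turn": [0, 0, 0], "gripper": 1}, {"delta_pos": [0.052, 0, 0.036], "turn": [0, 0, 0], "gripper": 1}, {"delta_pos": [0.063, 0, 0.049], "turn": [0, 0, 0], "gripper": 1}, {"delta_pos": [0.073, 0, 0.062], "turn": [0, 0, 0], "gripper": 1}, {"delta_pos": [0.08, 0, 0.078], "turn": [0, 0, 0], "gripper": 1}, {"delta_pos": [0.084, 0, 0.092], "turn": [0, 0, 0], "gripper": 1}]}}

```text
t: 22.85
eef_pos: [0.4293, 0.1057, 0.1516]
orientation: [0.002, 0.752, -0.659, 0.0]
wrist_force: [-1.1, -0.5, 1.4]
gripper_width: 0.0002
```

```bash
python3 - <<'E'
from h import *
from rig import bot
print(wc(bot.state()["eef_pos"]), bot.state()["wrist_force"].round(1))
d=cam("scene","s11");crop(d,200,30,450,250,3,"s11c")
E
```

```text
[-0.0461  0.1119  0.1516] [-1.1 -0.5  1.4]
```

View pics/s11c.png

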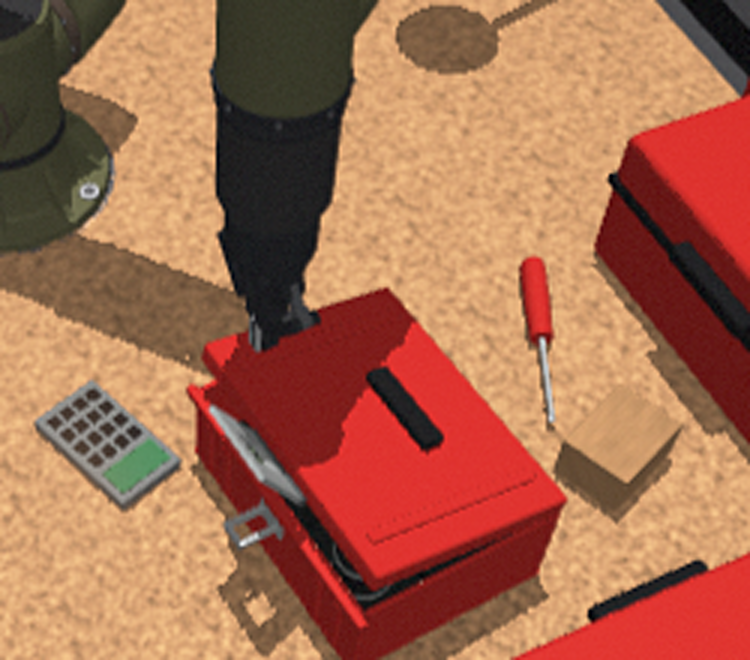

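```bash
python3 - <<'E'
from h import *
d=load("s11");crop(d,255,150,325,220,9,"s11d")
W=cloud(d)
for u,v in((212,412),(225,425),(240,445),(265,475),(285,490),(300,500),(235,405),(260,430),(280,460)):
    print(u,v,wc(W[30+v//3,200+u//3]))
E
```

```text
212 412 [-0.1459  0.0362  0.2109]
225 425 [-0.1411  0.0209  0.2098]
240 445 [nan nan nan]
265 475 [-0.1381 -0.0333  0.2054]
285 490 [-0.1201 -0.038   0.1769]
300 500 [-0.1029 -0.0361  0.1481]
235 405 [-0.098   0.0761  0.14  ]
260 430 [-0.0965  0.0398  0.1478]
280 460 [-0.098   0.0042  0.1495]
```

View pics/s11d.png

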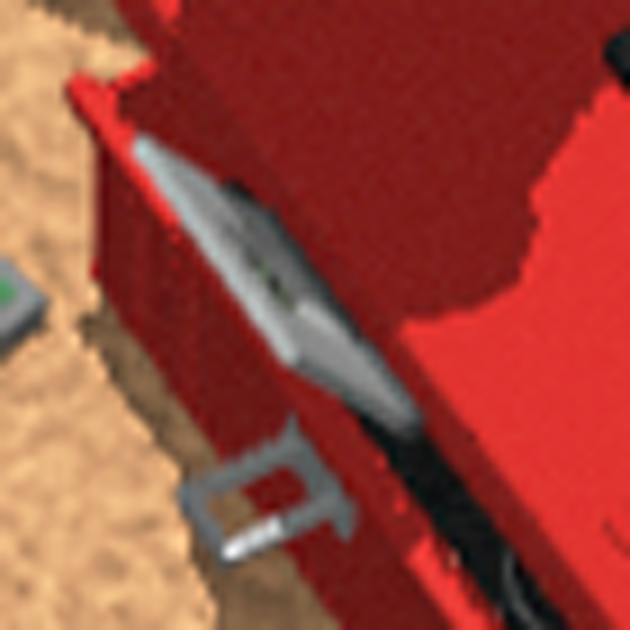

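```bash
python3 - <<'E'
from h import *
for th in (.1,0.05,0,-.03):
    c,s=np.cos(th),np.sin(th);r=.155
    X=.1-r*c+.022*s+.011*s; Z=.1+r*s+.022*c
    print(th,round(X,3),round(Z,3),rel(cw(X,.112,Z)))
E
```

```text
0.1 -0.051 0.137 [ 0.0046 -0.0009  0.0122]
0.05 -0.053 0.13 [ 0.0068 -0.0009  0.0198]
0 -0.055 0.122 [ 0.0086 -0.001   0.0276]
-0.03 -0.056 0.117 [ 0.0095 -0.001   0.0322]
```

>>> {"fn": "step_arm", "kwargs": {"series": [{"delta_pos": [0.003, -0.001, 0.006], "turn": [0, 0, 0], "gripper": 1}, {"delta_pos": [0.005, -0.001, 0.012], "turn": [0, 0, 0], "gripper": 1}, {"delta_pos": [0.007, -0.001, 0.018], "turn": [0, 0, 0], "gripper": 1}, {"delta_pos": [0.008, -0.001, 0.023], "turn": [0, 0, 0], "gripper": 1}, {"delta_pos": [0.009, -0.001, 0.026], "turn": [0, 0, 0], "gripper": 1}, {"delta_pos": [0.009, -0.001, 0.028], "turn": [0, 0, 0], "gripper": 1}, {"delta_pos": [0.009, -0.001, 0.029], "turn": [0, 0, 0], "gripper": 1}, {"delta_pos": [0.009, -0.001, 0.03], "turn": [0, 0, 0], "gripper": 1}]}}

```text
t: 23.9
eef_pos: [0.4307, 0.0963, 0.122]
orientation: [0.003, 0.752, -0.659, -0.0]
wrist_force: [-10.4, -0.1, 14.8]
gripper_width: 0.0001
```

```bash
python3 - <<'E'
from h import *
from rig import bot
s=bot.state()
print(wc(s["eef_pos"]), s["wrist_force"].round(1))
d=cam("scene","s12");crop(d,200,100,400,270,4,"s12c")
W=cloud(d)
E
```

```text
[-0.0556  0.1118  0.122 ] [-10.4  -0.1  14.8]
```

View pics/s12c.png

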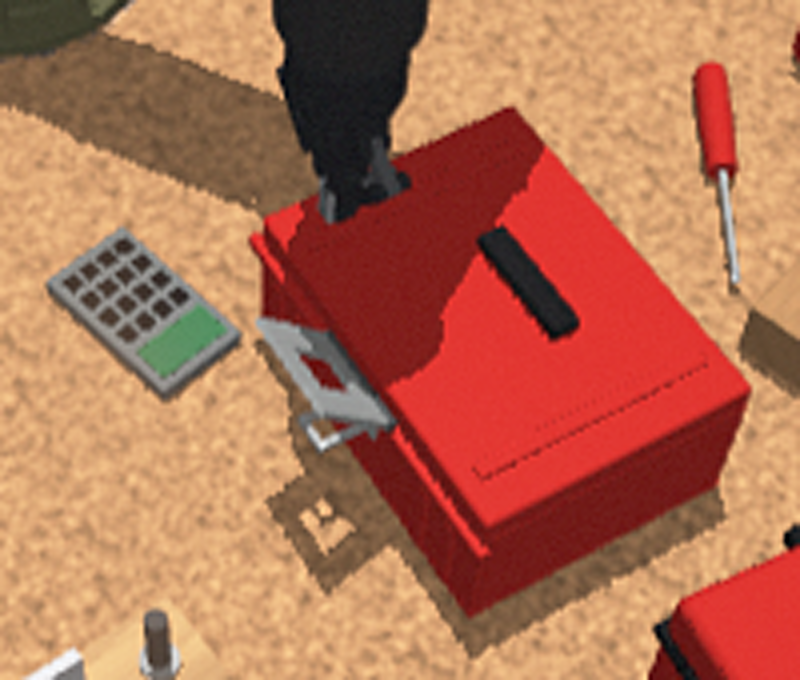

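```bash
python3 - <<'E'
from h import *
print(rel(cw(-.15,.037,.2),Q))
E
```

```text
(array([ 0.0948, -0.0744, -0.078 ]), array([ 0.0043, -0.0034,  0.0012]))
```

>>> {"fn": "step_arm", "kwargs": {"series": [{"delta_pos": [0, 0, -0.03], "turn": [0, 0, 0], "gripper": 1}, {"delta_pos": [0, 0, -0.07], "turn": [0, 0, 0], "gripper": 1}, {"delta_pos": [0.01, -0.01, -0.085], "turn": [0.004, -0.003, 0], "gripper": 1}, {"delta_pos": [0.04, -0.03, -0.085], "turn": [0.004, -0.003, 0], "gripper": 1}, {"delta_pos": [0.07, -0.05, -0.085], "turn": [0.004, -0.003, 0], "gripper": 1}, {"delta_pos": [0.09, -0.07, -0.085], "turn": [0.004, -0.003, 0], "gripper": 1}, {"delta_pos": [0.095, -0.0745, -0.085], "turn": [0.004, -0.003, 0], "gripper": 1}, {"delta_pos": [0.095, -0.0745, -0.085], "turn": [0.004, -0.003, 0], "gripper": 1}]}}

```text
t: 24.95
eef_pos: [0.5172, 0.0123, 0.2068]
orientation: [0.0, 0.752, -0.659, -0.0]
wrist_force: [-0.2, 1.1, 0.3]
gripper_width: -0.0001
```

```bash
python3 - <<'E'
from h import *
from rig import bot
s=bot.state()
print(wc(s["eef_pos"]), s["wrist_force"].round(1),rel(cw(-.15,.037,.068),Q))
d=cam("scene","s13");crop(d,200,100,400,270,4,"s13c")
W=cloud(d)
for u,v in((560,150),(650,370),(480,500),(290,225),(600,270)):print(wc(W[100+v//4,200+u//4]))
d=cam("wrist","w13")
E
```

```text
[-0.1501  0.037   0.2068] [-0.2  1.1  0.3] (array([-2.000e-04, -1.000e-04,  1.388e-01]), array([ 0.0009, -0.0004,  0.0006]))
[0.1732 0.16   0.0004]
[ 0.0494 -0.0887  0.1197]
[-0.0949 -0.1166  0.1214]
[-0.1589  0.0071  0.2949]
[ 0.0687 -0.0098  0.1192]
```

View pics/s13c.png

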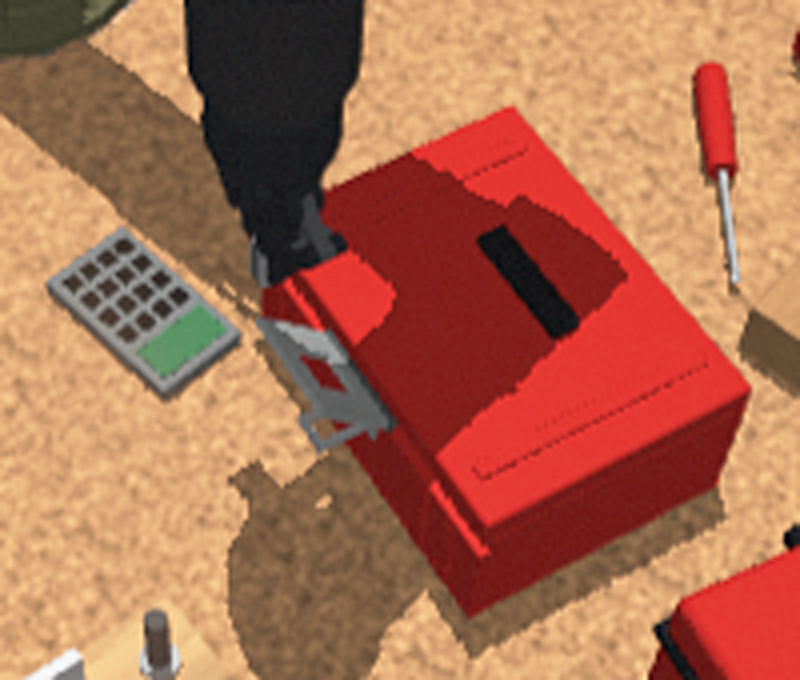

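View pics/w13.png

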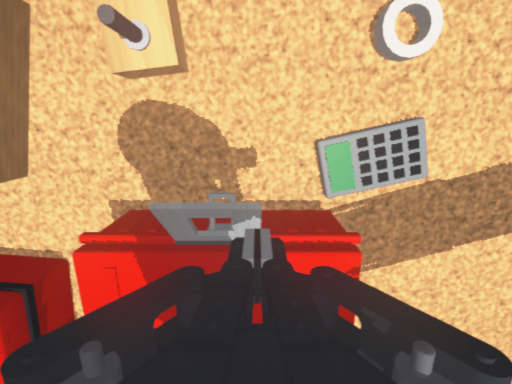

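>>> {"fn": "step_arm", "kwargs": {"series": [{"delta_pos": [0, 0, 0.03], "turn": [0, 0, 0], "gripper": 1}, {"delta_pos": [0, 0, 0.05], "turn": [0, 0, 0], "gripper": 1}, {"delta_pos": [0, 0, 0.065], "turn": [0, 0, 0], "gripper": 1}, {"delta_pos": [0, 0, 0.08], "turn": [0, 0, 0], "gripper": 1}, {"delta_pos": [0, 0, 0.095], "turn": [0, 0, 0], "gripper": 1}, {"delta_pos": [0, 0, 0.11], "turn": [0, 0, 0], "gripper": 1}, {"delta_pos": [0, 0, 0.125], "turn": [0, 0, 0], "gripper": 1}, {"delta_pos": [0, 0, 0.138], "turn": [0, 0, 0], "gripper": 1}]}}

```text
t: 26.05
eef_pos: [0.5169, 0.0127, 0.0681]
orientation: [0.0, 0.752, -0.659, -0.0]
wrist_force: [0.2, -0.7, 0.8]
gripper_width: 0.0
```

```bash
python3 - <<'E'
from h import *
from rig import bot
s=bot.state()
print(wc(s["eef_pos"]), s["wrist_force"].round(1),rel(cw(-.12,.037,.068),Q))
d=cam("wrist","w14")
E
```

```text
[-0.1497  0.0372  0.0681] [ 0.2 -0.7  0.8] (array([-0.0297, -0.0003,  0.0001]), array([ 0.0003, -0.0003,  0.0017]))
```

View pics/w14.png

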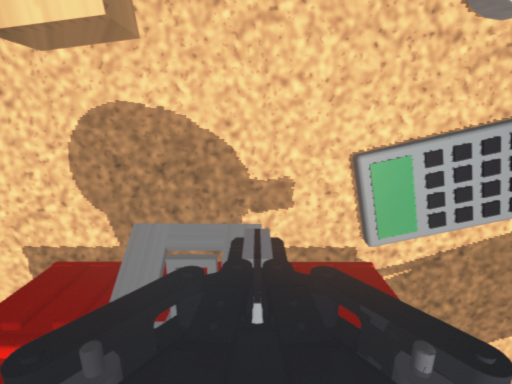

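Hasp is now angled down around the staple. Press it to the case front.

>>> {"fn": "step_arm", "kwargs": {"series": [{"delta_pos": [-0.005, 0, 0], "turn": [0, 0, 0], "gripper": 1}, {"delta_pos": [-0.01, 0, 0], "turn": [0, 0, 0], "gripper": 1}, {"delta_pos": [-0.015, 0, 0], "turn": [0, 0, 0], "gripper": 1}, {"delta_pos": [-0.02, 0, 0], "turn": [0, 0, 0], "gripper": 1}, {"delta_pos": [-0.024, 0, 0], "turn": [0, 0, 0], "gripper": 1}, {"delta_pos": [-0.027, 0, 0], "turn": [0, 0, 0], "gripper": 1}, {"delta_pos": [-0.029, 0, 0], "turn": [0, 0, 0], "gripper": 1}, {"delta_pos": [-0.03, 0, 0], "turn": [0, 0, 0], "gripper": 1}]}}

```text
t: 27.1
eef_pos: [0.512, 0.0406, 0.0663]
orientation: [0.003, 0.752, -0.659, 0.0]
wrist_force: [3.4, -11.6, -1.6]
gripper_width: -0.0002
```

```bash
python3 - <<'E'
from h import *
from rig import bot
s=bot.state()
print(wc(s["eef_pos"]), s["wrist_force"].round(1))
d=cam("wrist","w15")
E
```

```text
[-0.1214  0.0385  0.0663] [  3.4 -11.6  -1.6]
```

View pics/w15.png

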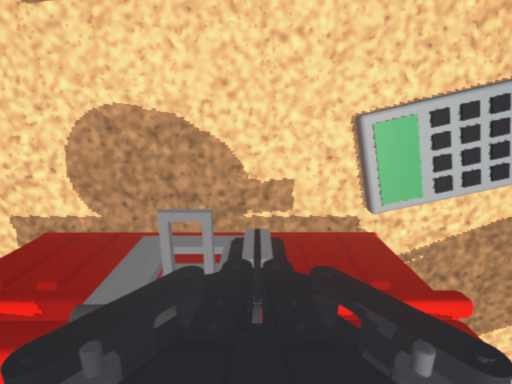

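```bash
python3 - <<'E'
from h import *
print(rel([.62,-.08,.22],Q))
E
```

```text
(array([ 0.1342, -0.0907, -0.1536]), array([ 0.0037, -0.0034,  0.0005]))
```

>>> {"fn": "step_arm", "kwargs": {"series": [{"delta_pos": [0.015, 0, 0], "turn": [0, 0, 0], "gripper": 1}, {"delta_pos": [0.04, 0, 0], "turn": [0.004, -0.003, 0], "gripper": 1}, {"delta_pos": [0.06, 0, -0.04], "turn": [0.004, -0.003, 0], "gripper": 1}, {"delta_pos": [0.08, -0.02, -0.08], "turn": [0.004, -0.003, 0], "gripper": 0.5}, {"delta_pos": [0.1, -0.04, -0.12], "turn": [0.004, -0.003, 0], "gripper": 0}, {"delta_pos": [0.12, -0.065, -0.15], "turn": [0.004, -0.003, 0], "gripper": -0.5}, {"delta_pos": [0.134, -0.09, -0.154], "turn": [0.004, -0.003, 0], "gripper": -0.5}, {"delta_pos": [0.134, -0.09, -0.154], "turn": [0.004, -0.003, 0], "gripper": -0.5}]}}

```text
t: 28.15
eef_pos: [0.6203, -0.0807, 0.2196]
orientation: [-0.0, 0.752, -0.66, -0.0]
wrist_force: [-0.1, 0.7, -0.1]
gripper_width: 0.0641
```

```bash
python3 - <<'E'
from h import *
from rig import bot
d=cam("wrist","w16")
s=bot.state()
print(s["eef_pos"],s["joint_velocities"].round(3))
d=cam("scene","s16");crop(d,200,100,400,270,4,"s16c")
E
```

```text
[ 0.61954012 -0.08028698  0.21947644] [ 0.017 -0.033 -0.032  0.002 -0.003 -0.008]
```

View pics/w16.png

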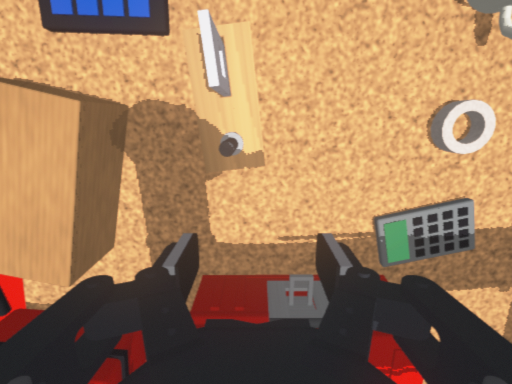

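View pics/s16c.png

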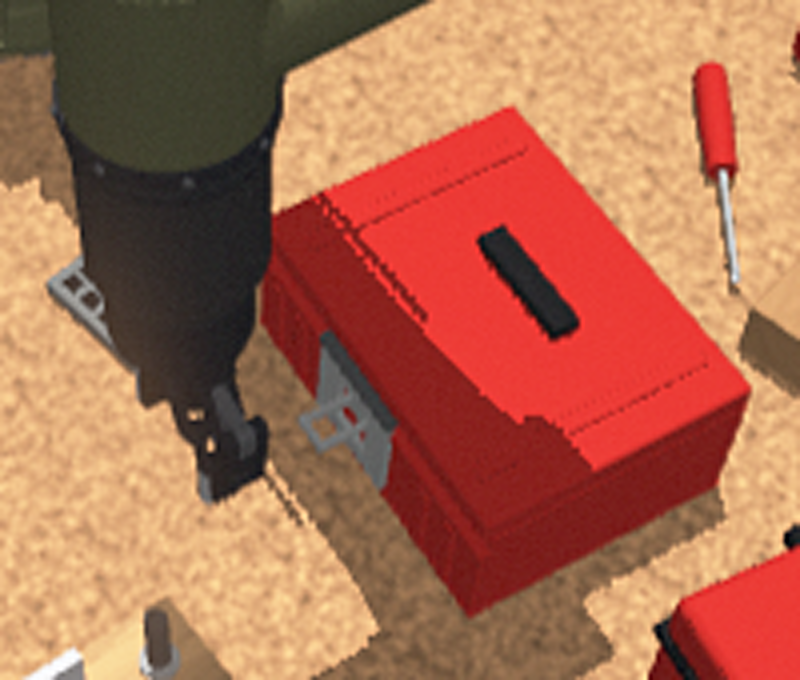

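```bash
python3 - <<'E'
from h import *
d=cam("wrist","w17");crop(d,170,0,280,180,5,"w17c")
E
```

```text
(no output)
```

View pics/w17c.png

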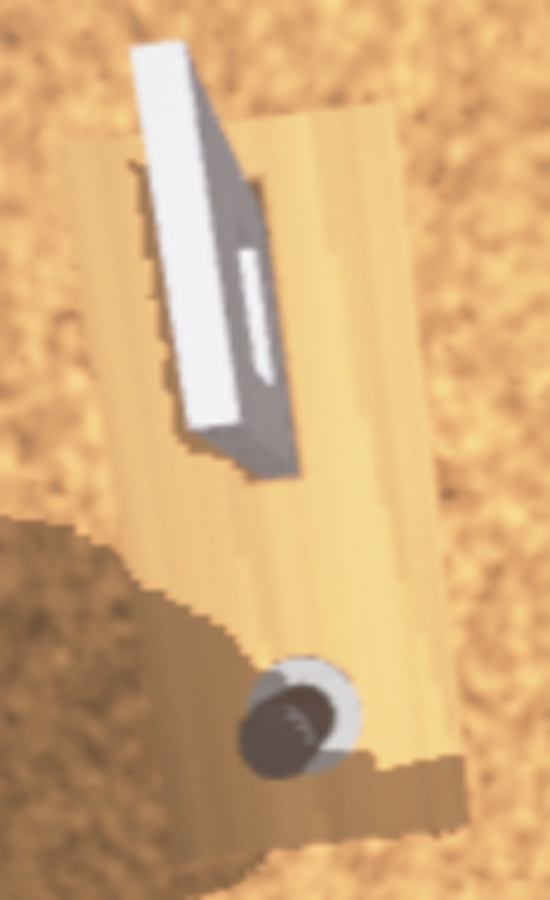

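```bash
python3 - <<'E'
from h import *
d=load("w17")
g=lambda u,v,h:ray(d,170+u/5,v/5,h).round(4)
print("handle",g(276,740,.105),"flange",g(304,714,.049))
t=[g(132,47,.125),g(186,40,.125),g(241,418,.125),g(190,430,.125)]
print(t,np.mean(t,0)); v=(t[3]-t[0])+(t[2]-t[1]);print(np.linalg.norm(v)/2,np.degrees(np.arctan2(v[1],v[0])))
for p in((60,140),(395,103),(470,825),(165,895)):print(g(*p,.045))
print(rel([.64,-.115,.07],Q))
E
```

```text
handle [ 0.6545 -0.118   0.105 ] flange [ 0.6544 -0.1181  0.049 ]
[array([ 0.6844, -0.2207,  0.125 ]), array([ 0.6764, -0.2226,  0.125 ]), array([ 0.6632, -0.1708,  0.125 ]), array([ 0.6712, -0.1679,  0.125 ])] [ 0.6738 -0.1955  0.125 ]
0.053940059325143494 104.16505570484478
[ 0.7167 -0.2266  0.045 ]
[ 0.6493 -0.2423  0.045 ]
[ 0.6137 -0.0974  0.045 ]
[ 0.6829 -0.0715  0.045 ]
(array([ 0.0376, -0.0163,  0.15  ]), array([0.0002, 0.    , 0.0005]))
```

```bash
python3 - <<'E'
from h import *
print(rel([.6545,-.118,.14],Q),rel([.6545,-.118,.067],Q))
E
```

```text
(array([ 0.0425, -0.0303,  0.08  ]), array([0.0002, 0.    , 0.0005])) (array([ 0.0425, -0.0303,  0.153 ]), array([0.0002, 0.    , 0.0005]))
```

>>> {"fn": "step_arm", "kwargs": {"series": [{"delta_pos": [0.02, -0.015, 0.02], "turn": [0, 0, 0], "gripper": -0.5}, {"delta_pos": [0.0425, -0.03, 0.05], "turn": [0, 0, 0], "gripper": -0.5}, {"delta_pos": [0.0425, -0.03, 0.08], "turn": [0, 0, 0], "gripper": -0.5}, {"delta_pos": [0.0425, -0.03, 0.115], "turn": [0, 0, 0], "gripper": -0.5}, {"delta_pos": [0.0425, -0.03, 0.14], "turn": [0, 0, 0], "gripper": -0.5}, {"delta_pos": [0.0425, -0.03, 0.153], "turn": [0, 0, 0], "gripper": -0.5}, {"delta_pos": [0.0425, -0.03, 0.153], "turn": [0, 0, 0], "gripper": -0.5}, {"delta_pos": [0.0425, -0.03, 0.153], "turn": [0, 0, 0], "gripper": 1}]}}

```text
t: 29.3
eef_pos: [0.6549, -0.118, 0.0688]
orientation: [-0.001, 0.752, -0.659, 0.001]
wrist_force: [-0.3, -0.7, 0.1]
gripper_width: 0.0474
```

>>> {"fn": "step_arm", "kwargs": {"series": [{"delta_pos": [0, 0, 0], "turn": [0, 0, 0], "gripper": 1}, {"delta_pos": [0, 0, 0], "turn": [0, 0, 0], "gripper": 1}, {"delta_pos": [0, 0, 0], "turn": [0, 0, 0], "gripper": 1}, {"delta_pos": [0, 0, 0], "turn": [0, 0, 0], "gripper": 1}, {"delta_pos": [0, 0, 0], "turn": [0, 0, 0], "gripper": 1}, {"delta_pos": [0, 0, 0], "turn": [0, 0, 0], "gripper": 1}, {"delta_pos": [0, 0, 0], "turn": [0, 0, 0], "gripper": 1}, {"delta_pos": [0, 0, 0], "turn": [0, 0, 0], "gripper": 1}]}}

```text
t: 30.3
eef_pos: [0.6554, -0.1181, 0.07]
orientation: [-0.001, 0.752, -0.659, 0.002]
wrist_force: [-0.9, -0.2, 5.2]
gripper_width: 0.0134
```

```bash
python3 - <<'E'
from h import *
from rig import bot
s=bot.state();print(s["eef_pos"],s["wrist_force"].round(1),rel([.6545,-.118,.067],Q))
E
```

```text
[ 0.65544892 -0.11806543  0.06999761] [-0.9 -0.2  5.2] (array([-0.0002,  0.0009,  0.003 ]), array([-0.0039, -0.0011,  0.0011]))
```

```bash
python3 - <<'E'
from h import *
print(rel([.6545,-.118,.165],Q),rel(cw(-.160,0,.17),Q))
E
```

```text
(array([-0.0001,  0.0006, -0.095 ]), array([-0.0039, -0.0011,  0.0011])) (array([-0.1374,  0.0825, -0.1005]), array([-0.0039, -0.0011,  0.0011]))
```

>>> {"fn": "step_arm", "kwargs": {"series": [{"delta_pos": [0, 0, -0.01], "turn": [0, 0, 0], "gripper": 1}, {"delta_pos": [0, 0, -0.025], "turn": [0, 0, 0], "gripper": 1}, {"delta_pos": [0, 0, -0.045], "turn": [0, 0, 0], "gripper": 1}, {"delta_pos": [0, 0, -0.07], "turn": [-0.004, -0.001, 0], "gripper": 1}, {"delta_pos": [0, 0, -0.095], "turn": [-0.004, -0.001, 0], "gripper": 1}, {"delta_pos": [0, 0, -0.1], "turn": [-0.004, -0.001, 0], "gripper": 1}, {"delta_pos": [0, 0, -0.1], "turn": [-0.004, -0.001, 0], "gripper": 1}, {"delta_pos": [0, 0, -0.1], "turn": [-0.004, -0.001, 0], "gripper": 1}]}}

```text
t: 31.3
eef_pos: [0.6545, -0.1179, 0.1685]
orientation: [0.001, 0.752, -0.659, -0.001]
wrist_force: [-0.7, 0.1, -1.3]
gripper_width: 0.0135
```

```bash
python3 - <<'E'
from h import *
print(rel(cw(-.160,0,.17),Q))
E
```

```text
(array([-0.1373,  0.082 , -0.0013]), array([0.0023, 0.0004, 0.0011]))
```

>>> {"fn": "step_arm", "kwargs": {"series": [{"delta_pos": [-0.03, 0.018, 0], "turn": [0.002, 0, 0.001], "gripper": 1}, {"delta_pos": [-0.06, 0.036, 0], "turn": [0.002, 0, 0.001], "gripper": 1}, {"delta_pos": [-0.09, 0.054, 0], "turn": [0.002, 0, 0.001], "gripper": 1}, {"delta_pos": [-0.12, 0.072, 0], "turn": [0.002, 0, 0.001], "gripper": 1}, {"delta_pos": [-0.137, 0.082, 0], "turn": [0.002, 0, 0.001], "gripper": 1}, {"delta_pos": [-0.137, 0.082, 0], "turn": [0.002, 0, 0.001], "gripper": 1}, {"delta_pos": [-0.137, 0.082, 0], "turn": [0.002, 0, 0.001], "gripper": 1}, {"delta_pos": [-0.137, 0.082, 0], "turn": [0.002, 0, 0.001], "gripper": 1}]}}

```text
t: 32.3
eef_pos: [0.5555, 0.0065, 0.1684]
orientation: [0.0, 0.752, -0.66, -0.0]
wrist_force: [0.3, 0.1, 0.0]
gripper_width: 0.0136
```

```bash
python3 - <<'E'
from h import *
from rig import bot
s=bot.state();print(wc(s["eef_pos"]),s["joint_velocities"].round(3))
d=cam("wrist","w18");crop(d,190,130,330,300,4,"w18c")
d=cam("scene","s18");crop(d,240,150,340,250,7,"s18c")
print(rel(cw(-.127,0,.17),Q))
E
```

```text
[-0.1609 -0.0002  0.1684] [-0.001 -0.002 -0.    -0.    -0.    -0.001]
(array([-0.0338,  0.0002, -0.0015]), array([ 0.0008,  0.0002, -0.0008]))
```

View pics/w18c.png

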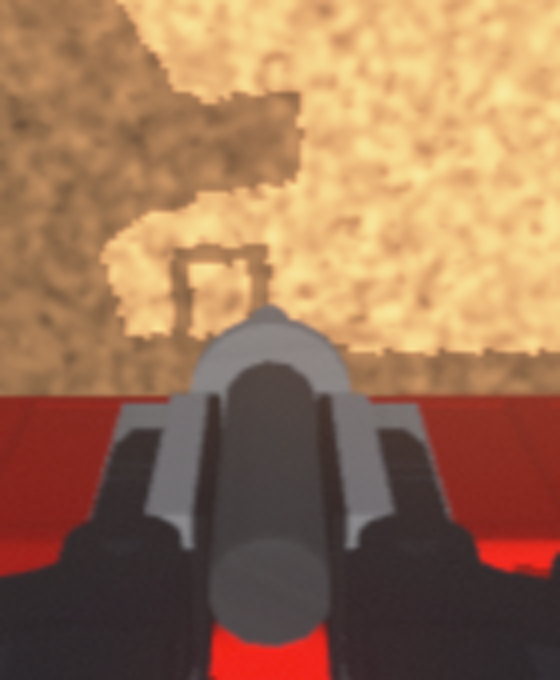

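View pics/s18c.png

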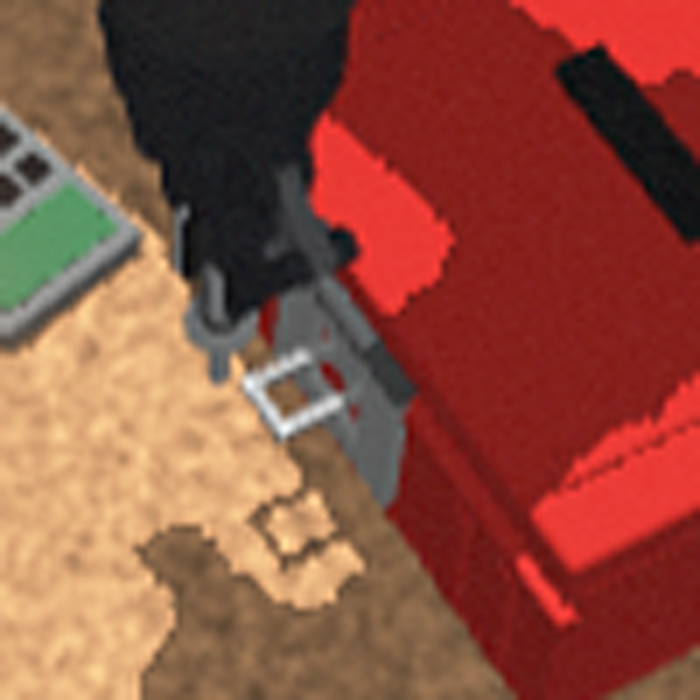

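```bash
python3 - <<'E'
from h import *
d=load("w17");crop(d,260,260,350,330,8,"w17s")
d=load("w15");crop(d,140,190,240,290,7,"w15s")
E
```

```text
(no output)
```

View pics/w17s.png

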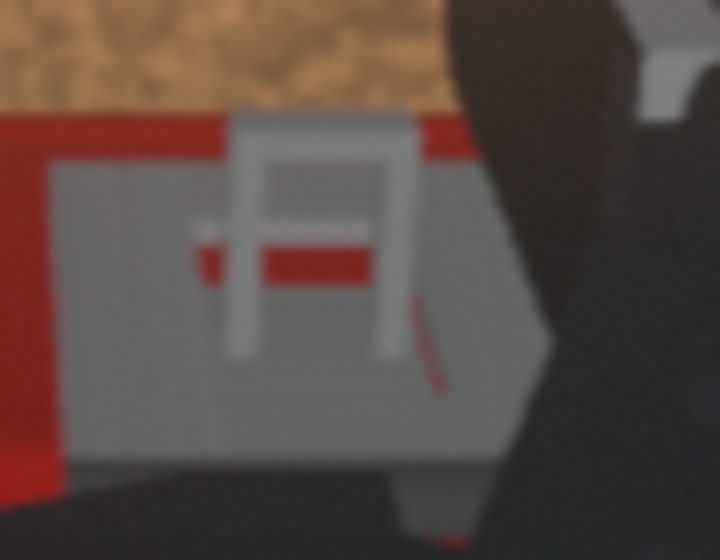

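View pics/w15s.png

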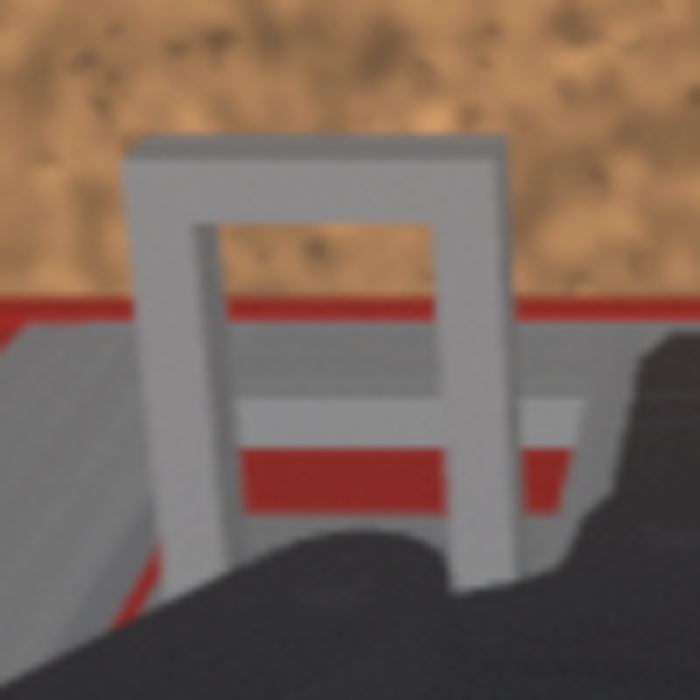

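```bash
python3 - <<'E'
from h import *
d=load("w17")
for p in((228,125),(424,125),(265,160),(388,160),(245,358),(390,358)):print("w17",wc(ray(d,260+p[0]/8,260+p[1]/8,.073)))
d=load("w15")
for p in((127,158),(500,158),(195,225),(435,225)):print("w15",wc(ray(d,140+p[0]/7,190+p[1]/7,.073)))
E
```

```text
w17 [-0.1432 -0.0149  0.073 ]
w17 [-0.1432  0.0144  0.073 ]
w17 [-0.1373 -0.0091  0.073 ]
w17 [-0.1373  0.0093  0.073 ]
w17 [-0.1026 -0.011   0.073 ]
w17 [-0.1026  0.0114  0.073 ]
w15 [-0.1424 -0.0139  0.073 ]
w15 [-0.1424  0.0139  0.073 ]
w15 [-0.1371 -0.0093  0.073 ]
w15 [-0.1371  0.0088  0.073 ]
```

>>> {"fn": "step_arm", "kwargs": {"series": [{"delta_pos": [-0.015, 0, 0], "turn": [0, 0, 0], "gripper": 1}, {"delta_pos": [-0.033, 0, 0], "turn": [0.001, 0, -0.001], "gripper": 1}, {"delta_pos": [-0.034, 0, 0], "turn": [0.001, 0, -0.001], "gripper": 1}, {"delta_pos": [-0.034, 0, 0], "turn": [0.001, 0, -0.001], "gripper": 1}, {"delta_pos": [-0.034, 0, 0.015], "turn": [0.001, 0, -0.001], "gripper": 1}, {"delta_pos": [-0.034, 0, 0.025], "turn": [0.001, 0, -0.001], "gripper": 1}, {"delta_pos": [-0.034, 0, 0.035], "turn": [0.001, 0, -0.001], "gripper": 1}, {"delta_pos": [-0.034, 0, 0.04], "turn": [0.001, 0, -0.001], "gripper": 1}]}}

```text
t: 33.4
eef_pos: [0.5506, 0.04, 0.1273]
orientation: [0.0, 0.752, -0.659, -0.0]
wrist_force: [0.3, -0.2, -0.6]
gripper_width: 0.0134
```

```bash
python3 - <<'E'
from h import *
from rig import bot
s=bot.state();print(wc(s["eef_pos"]),s["wrist_force"].round(1))
d=cam("scene","s19");crop(d,240,150,340,250,7,"s19c")
print(rel(cw(-.127,0,.098),Q))
E
```

```text
[-0.127   0.0003  0.1273] [ 0.3 -0.2 -0.6]
(array([ 0.    , -0.0004,  0.029 ]), array([ 0.0016,  0.    , -0.0001]))
```

View pics/s19c.png

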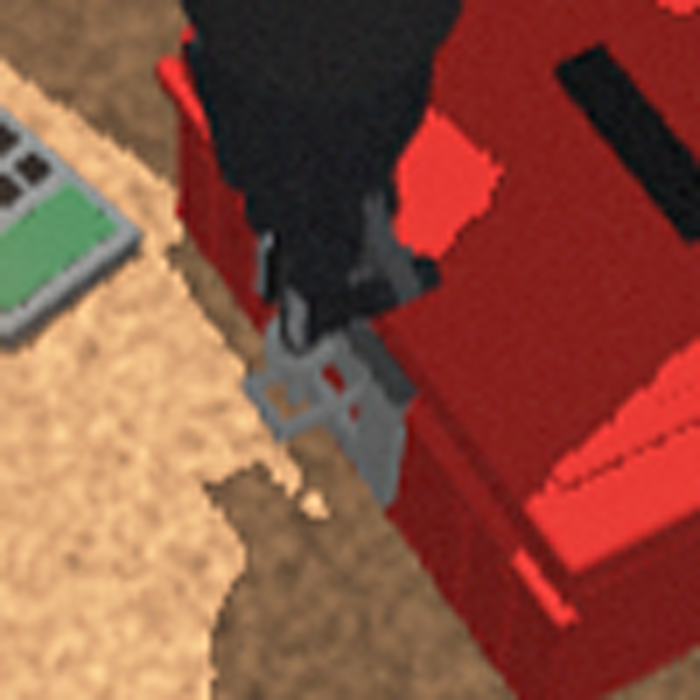

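>>> {"fn": "step_arm", "kwargs": {"series": [{"delta_pos": [0, 0, 0.006], "turn": [0.001, 0, 0], "gripper": 1}, {"delta_pos": [0, 0, 0.012], "turn": [0.001, 0, 0], "gripper": 1}, {"delta_pos": [0, 0, 0.018], "turn": [0.001, 0, 0], "gripper": 1}, {"delta_pos": [0, 0, 0.023], "turn": [0.001, 0, 0], "gripper": 1}, {"delta_pos": [0, 0, 0.026], "turn": [0.001, 0, 0], "gripper": 1}, {"delta_pos": [0, 0, 0.028], "turn": [0.001, 0, 0], "gripper": 1}, {"delta_pos": [0, 0, 0.029], "turn": [0.001, 0, 0], "gripper": 1}, {"delta_pos": [0, 0, 0.029], "turn": [0.001, 0, 0], "gripper": 1}]}}

```text
t: 34.45
eef_pos: [0.5505, 0.0401, 0.0981]
orientation: [0.0, 0.752, -0.659, -0.0]
wrist_force: [0.6, 0.4, -0.0]
gripper_width: 0.0134
```

```bash
python3 - <<'E'
from h import *
from rig import bot
s=bot.state();print(wc(s["eef_pos"]),s["wrist_force"].round(1))
d=cam("scene","s20");crop(d,240,150,340,250,7,"s20c")
E
```

```text
[-0.1269  0.0003  0.0981] [ 0.6  0.4 -0. ]
```

View pics/s20c.png

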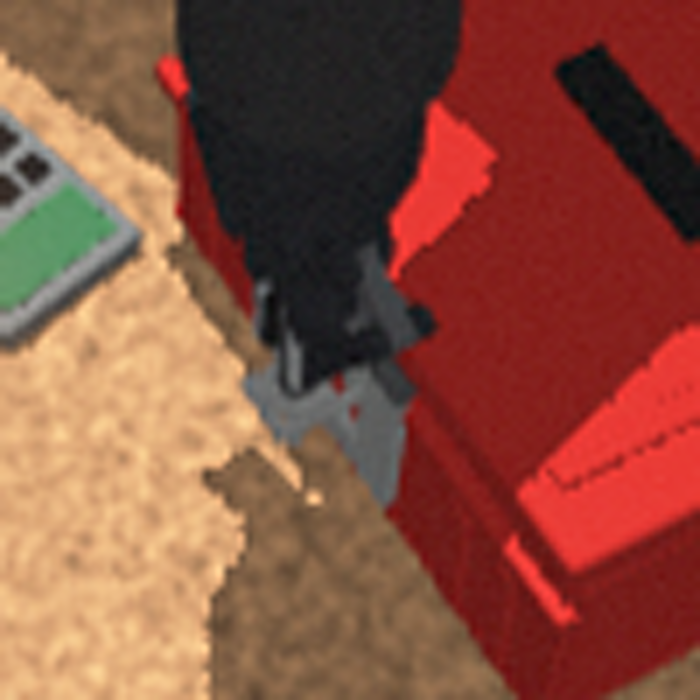

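>>> {"fn": "step_arm", "kwargs": {"series": [{"delta_pos": [0, 0, 0.0008], "turn": [0, 0, 0], "gripper": 1}, {"delta_pos": [0, 0, 0.0015], "turn": [0, 0, 0], "gripper": 1}, {"delta_pos": [0, 0, 0.0015], "turn": [0, 0, 0], "gripper": 0.4}, {"delta_pos": [0, 0, 0.0015], "turn": [0, 0, 0], "gripper": 0}, {"delta_pos": [0, 0, 0.0015], "turn": [0, 0, 0], "gripper": -0.2}, {"delta_pos": [0, 0, 0.0015], "turn": [0, 0, 0], "gripper": -0.2}, {"delta_pos": [0, 0, 0.0015], "turn": [0, 0, 0], "gripper": -0.2}, {"delta_pos": [0, 0, 0.0015], "turn": [0, 0, 0], "gripper": -0.2}]}}

```text
t: 35.5
eef_pos: [0.5506, 0.0401, 0.0966]
orientation: [0.0, 0.752, -0.659, -0.0]
wrist_force: [-0.1, -0.1, 0.0]
gripper_width: 0.0512
```

>>> {"fn": "step_arm", "kwargs": {"series": [{"delta_pos": [0, 0, -0.01], "turn": [0, 0, 0], "gripper": -0.2}, {"delta_pos": [0, 0, -0.03], "turn": [0, 0, 0], "gripper": -0.2}, {"delta_pos": [0, 0, -0.06], "turn": [0, 0, 0], "gripper": -0.2}, {"delta_pos": [0, 0, -0.1], "turn": [0, 0, 0], "gripper": -0.5}, {"delta_pos": [0.03, 0, -0.13], "turn": [0, 0, 0], "gripper": -0.5}, {"delta_pos": [0.06, -0.03, -0.15], "turn": [0, 0, 0], "gripper": -0.5}, {"delta_pos": [0.1, -0.06, -0.15], "turn": [0, 0, 0], "gripper": -0.5}, {"delta_pos": [0.12, -0.08, -0.15], "turn": [0, 0, 0], "gripper": -0.5}]}}

```text
t: 36.5
eef_pos: [0.6468, -0.0702, 0.2482]
orientation: [-0.0, 0.751, -0.66, 0.001]
wrist_force: [1.5, 0.3, 0.0]
gripper_width: 0.0643
```

```bash
python3 - <<'E'
from h import *
from rig import bot
s=bot.state();print(s["eef_pos"],s["wrist_force"].round(1))
d=cam("scene","s21");crop(d,240,150,340,250,7,"s21c")
W=cloud(d)
d=cam("wrist","w21")
E
```

```text
[ 0.64676354 -0.07024439  0.24821696] [1.5 0.3 0. ]
```

View pics/s21c.png

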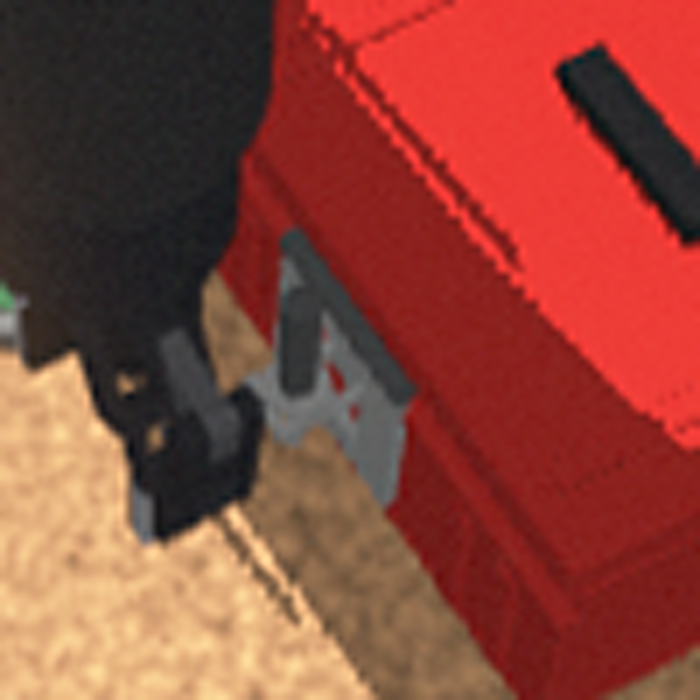

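View pics/w21.png

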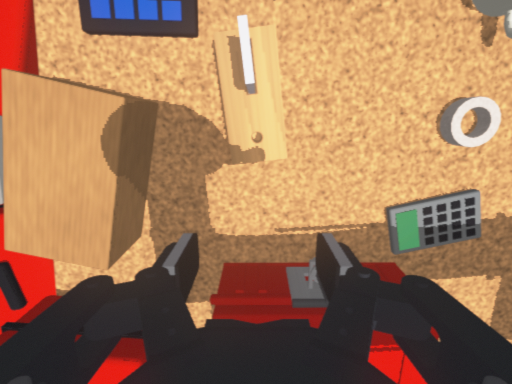

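```bash
python3 - <<'E'
from h import *
d=load("w21")
crop(d,200,0,300,160,5,"w21c")
q=down(np.radians(-75.8))
print(rel([.6738,-.1955,.17],q),rel([.6738,-.1955,.095],q))
E
```

```text
(array([ 0.1275, -0.0109,  0.0766]), array([ 0.0011, -0.0004, -0.1195])) (array([ 0.1275, -0.011 ,  0.1516]), array([ 0.0011, -0.0004, -0.1195]))
```

View pics/w21c.png

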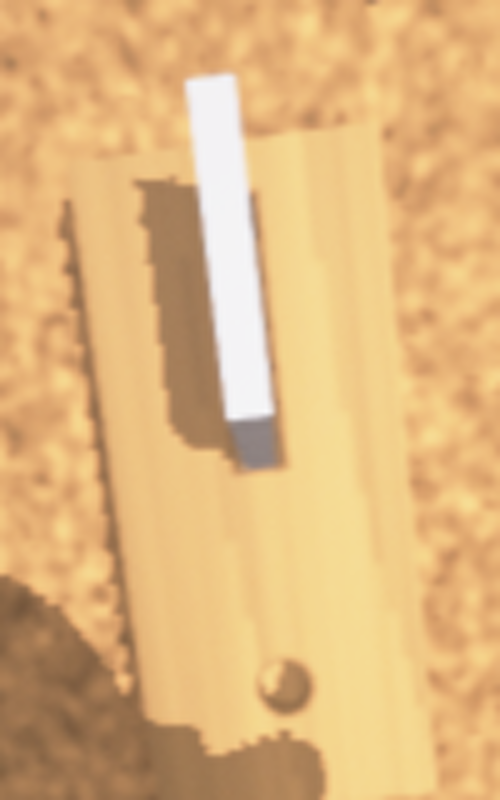

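```bash
python3 - <<'E'
from h import *
d=load("w21")
t=np.array([ray(d,200+u/5,v/5,.125) for u,v in((186,80),(236,74),(274,413),(226,421))])
v=(t[3]-t[0])+(t[2]-t[1]);print(t.mean(0),np.linalg.norm(v)/2,np.degrees(np.arctan2(v[1],v[0])))
E
```

```text
[ 0.67387129 -0.19529083  0.125     ] 0.054009605668433075 104.00938141904703
```

>>> {"fn": "step_arm", "kwargs": {"series": [{"delta_pos": [0.04, -0.003, 0], "turn": [0, 0, -0.04], "gripper": -0.5}, {"delta_pos": [0.09, -0.007, 0.01], "turn": [0, 0, -0.08], "gripper": -0.5}, {"delta_pos": [0.1275, -0.011, 0.03], "turn": [0.001, 0, -0.12], "gripper": -0.5}, {"delta_pos": [0.1275, -0.011, 0.06], "turn": [0.001, 0, -0.12], "gripper": -0.5}, {"delta_pos": [0.1275, -0.011, 0.076], "turn": [0.001, 0, -0.12], "gripper": -0.5}, {"delta_pos": [0.1275, -0.011, 0.076], "turn": [0.001, 0, -0.12], "gripper": -0.5}, {"delta_pos": [0.1275, -0.011, 0.076], "turn": [0.001, 0, -0.12], "gripper": -0.5}, {"delta_pos": [0.1275, -0.011, 0.076], "turn": [0.001, 0, -0.12], "gripper": -0.5}]}}

```text
t: 37.6
eef_pos: [0.6744, -0.1951, 0.1725]
orientation: [-0.0, 0.789, -0.614, 0.001]
wrist_force: [0.1, 0.2, -0.5]
gripper_width: 0.0642
```

```bash
python3 - <<'E'
from h import *
q=down(np.radians(-75.9))
print(rel([.6738,-.1953,.095],q))
E
```

```text
(array([-0.0001,  0.0008,  0.0775]), array([-0.0023, -0.0013,  0.0028]))
```

>>> {"fn": "step_arm", "kwargs": {"series": [{"delta_pos": [0, 0.001, 0.03], "turn": [-0.002, -0.001, 0.003], "gripper": -0.5}, {"delta_pos": [0, 0.001, 0.06], "turn": [-0.002, -0.001, 0.003], "gripper": -0.5}, {"delta_pos": [0, 0.001, 0.077], "turn": [-0.002, -0.001, 0.003], "gripper": -0.5}, {"delta_pos": [0, 0.001, 0.0775], "turn": [-0.002, -0.001, 0.003], "gripper": -0.5}, {"delta_pos": [0, 0.001, 0.0775], "turn": [-0.002, -0.001, 0.003], "gripper": 0}, {"delta_pos": [0, 0.001, 0.0775], "turn": [-0.002, -0.001, 0.003], "gripper": 0.5}, {"delta_pos": [0, 0.001, 0.0775], "turn": [-0.002, -0.001, 0.003], "gripper": 1}, {"delta_pos": [0, 0.001, 0.0775], "turn": [-0.002, -0.001, 0.003], "gripper": 1}]}}

```text
t: 38.6
eef_pos: [0.6741, -0.1956, 0.0961]
orientation: [-0.0, 0.789, -0.615, 0.001]
wrist_force: [-0.9, 0.4, 2.8]
gripper_width: 0.0071
```

>>> {"fn": "step_arm", "kwargs": {"series": [{"delta_pos": [0, 0, 0], "turn": [0, 0, 0], "gripper": 1}, {"delta_pos": [0, 0, 0], "turn": [0, 0, 0], "gripper": 1}, {"delta_pos": [0, 0, 0], "turn": [0, 0, 0], "gripper": 1}, {"delta_pos": [0, 0, -0.015], "turn": [0, 0, 0], "gripper": 1}, {"delta_pos": [0, 0, -0.04], "turn": [0, 0, 0], "gripper": 1}, {"delta_pos": [0, 0, -0.065], "turn": [0, 0, 0], "gripper": 1}, {"delta_pos": [0, 0, -0.08], "turn": [0, 0, 0], "gripper": 1}, {"delta_pos": [0, 0, -0.08], "turn": [0, 0, 0], "gripper": 1}]}}

```text
t: 39.6
eef_pos: [0.6745, -0.1957, 0.1777]
orientation: [-0.001, 0.788, -0.615, 0.002]
wrist_force: [-0.3, 0.5, -1.2]
gripper_width: 0.0068
```

```bash
python3 - <<'E'
from h import *
from rig import bot
s=bot.state();print(s["eef_pos"],s["wrist_force"].round(1))
d=cam("scene","s22");crop(d,90,180,290,330,4,"s22c")
d=cam("wrist","w22")
E
```

```text
[ 0.67447094 -0.19566588  0.17774652] [-0.3  0.5 -1.2]
```

View pics/s22c.png

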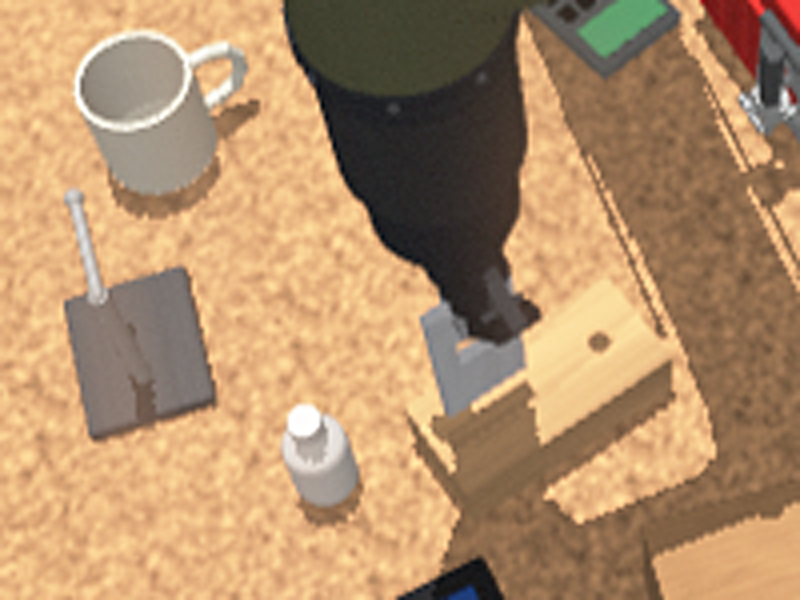

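View pics/w22.png

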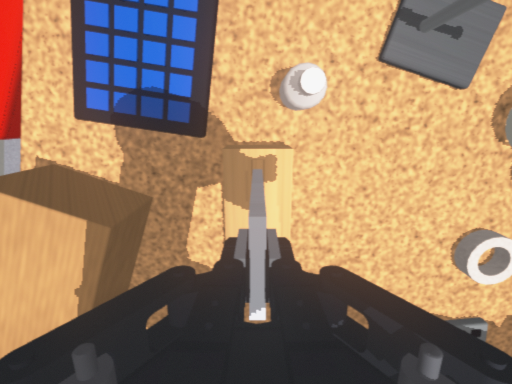

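```bash
python3 - <<'E'
from h import *
d=load("s22");g=lambda u,v,h:ray(d,90+u/4,180+v/4,h).round(4)
print("tip",g(74,197,.138),"post",g(97,297,.125))
d=load("w1");crop(d,0,20,170,140,4.5,"w1peg")
print(rel([.45,-.375,.25],down(np.radians(-93))))
E
```

```text
tip [ 0.4906 -0.3862  0.138 ] post [ 0.5529 -0.3902  0.125 ]
(array([ 0.1198,  0.2606, -0.0751]), array([-5.000e-04, -1.000e-04,  2.983e-01]))
```

View pics/w1peg.png

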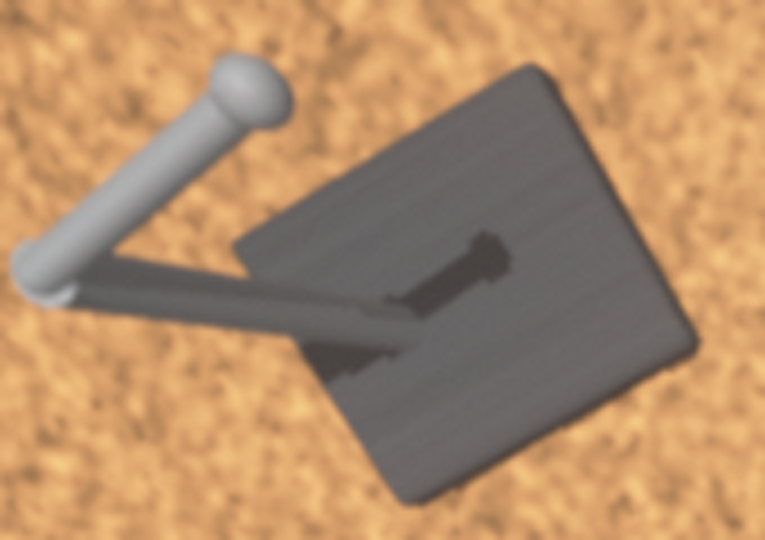

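```bash
python3 - <<'E'
from h import *
d=load("w1");g=lambda u,v,h:ray(d,u/4.5,20+v/4.5,h).round(4)
print("tip",g(252,92,.138),"post",g(45,268,.125),"postbase",g(398,328,.012))
for p in((530,65),(698,342),(410,503),(235,243)):print(g(*p,.012))
E
```

```text
tip [ 0.4923 -0.3843  0.138 ] post [ 0.5514 -0.3878  0.125 ] postbase [ 0.5528 -0.3874  0.012 ]
[ 0.4816 -0.421   0.012 ]
[ 0.4833 -0.3435  0.012 ]
[ 0.5799 -0.3489  0.012 ]
[ 0.5772 -0.4263  0.012 ]
```

>>> {"fn": "step_arm", "kwargs": {"series": [{"delta_pos": [0, 0.02, -0.04], "turn": [0, 0, 0.03], "gripper": 1}, {"delta_pos": [0.01, 0.05, -0.075], "turn": [0, 0, 0.06], "gripper": 1}, {"delta_pos": [0.03, 0.09, -0.075], "turn": [0, 0, 0.12], "gripper": 1}, {"delta_pos": [0.05, 0.13, -0.075], "turn": [0, 0, 0.18], "gripper": 1}, {"delta_pos": [0.075, 0.175, -0.075], "turn": [0, 0, 0.24], "gripper": 1}, {"delta_pos": [0.1, 0.22, -0.075], "turn": [0, 0, 0.298], "gripper": 1}, {"delta_pos": [0.12, 0.26, -0.075], "turn": [0, 0, 0.298], "gripper": 1}, {"delta_pos": [0.12, 0.26, -0.075], "turn": [0, 0, 0.298], "gripper": 1}]}}

```text
t: 40.7
eef_pos: [0.4484, -0.3766, 0.2491]
orientation: [-0.0, -0.687, 0.726, 0.0]
wrist_force: [0.0, -0.1, -1.0]
gripper_width: 0.0071
```

```bash
python3 - <<'E'
from h import *
from rig import bot
s=bot.state();print(s["eef_pos"],s["joint_velocities"].round(3))
d=cam("wrist","w23")
d=cam("scene","s23");crop(d,60,140,260,290,4,"s23c")
E
```

```text
[ 0.44835106 -0.37656997  0.24911151] [ 0.047  0.019  0.013 -0.014  0.009 -0.026]
```

View pics/w23.png

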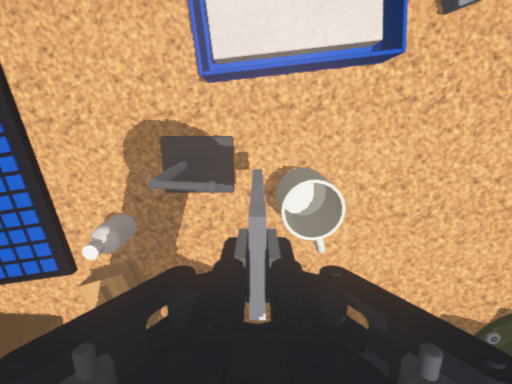

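View pics/s23c.png

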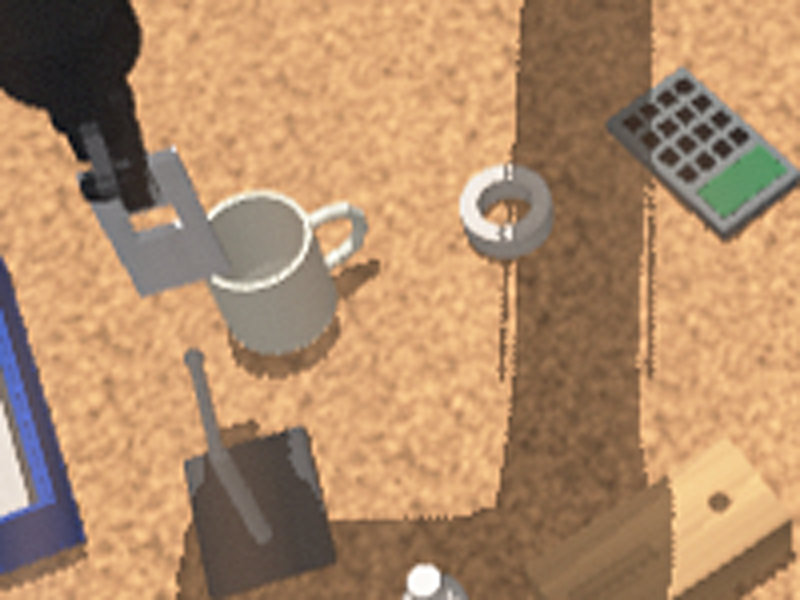

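```bash
python3 - <<'E'
from h import *
d=load("w23");crop(d,130,115,290,330,3.5,"w23c")
E
```

```text
(no output)
```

View pics/w23c.png

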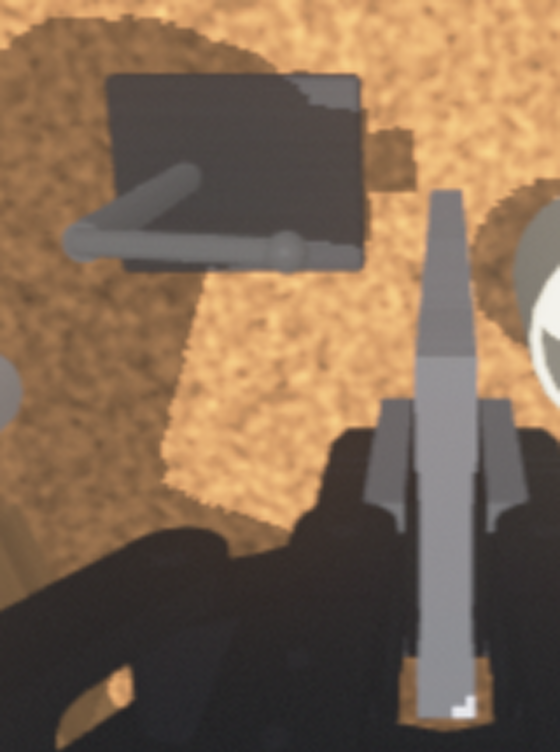

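```bash
python3 - <<'E'
from h import *
d=load("w23");g=lambda u,v,h:ray(d,130+u/3.5,115+v/3.5,h).round(4)
print(g(288,250,.138),g(80,241,.125))
q=down(np.radians(-93))
print(rel([.46,-.384,.19],q),rel([.46,-.384,.163],q))
E
```

```text
[ 0.4911 -0.3852  0.138 ] [ 0.5524 -0.388   0.125 ]
(array([ 0.0085, -0.0103,  0.0588]), array([ 0.0008,  0.0009, -0.0006])) (array([ 0.0085, -0.0103,  0.0858]), array([ 0.0008,  0.0009, -0.0006]))
```

>>> {"fn": "step_arm", "kwargs": {"series": [{"delta_pos": [0.0085, -0.01, 0.02], "turn": [0, 0, 0], "gripper": 1}, {"delta_pos": [0.0085, -0.0103, 0.04], "turn": [0.001, 0.001, 0], "gripper": 1}, {"delta_pos": [0.0085, -0.0103, 0.06], "turn": [0.001, 0.001, 0], "gripper": 1}, {"delta_pos": [0.0085, -0.0103, 0.075], "turn": [0.001, 0.001, 0], "gripper": 1}, {"delta_pos": [0.0085, -0.0103, 0.085], "turn": [0.001, 0.001, 0], "gripper": 1}, {"delta_pos": [0.0085, -0.0103, 0.087], "turn": [0.001, 0.001, 0], "gripper": 1}, {"delta_pos": [0.0085, -0.0103, 0.087], "turn": [0.001, 0.001, 0], "gripper": 1}, {"delta_pos": [0.0085, -0.0103, 0.087], "turn": [0.001, 0.001, 0], "gripper": 1}]}}

```text
t: 41.8
eef_pos: [0.4603, -0.3842, 0.1627]
orientation: [0.0, -0.688, 0.726, -0.001]
wrist_force: [0.5, 0.6, 0.1]
gripper_width: 0.0072
```

```bash
python3 - <<'E'
from h import *
from rig import bot
s=bot.state();print(s["eef_pos"],s["joint_velocities"].round(3))
d=cam("wrist","w24");crop(d,130,80,330,330,3,"w24c")
d=cam("scene","s24");crop(d,60,160,180,290,5,"s24c")
q=down(np.radians(-93))
print(rel([.5217,-.3865,.155],q))
E
```

```text
[ 0.4603063  -0.38415027  0.16270303] [ 0.     0.002 -0.002 -0.003 -0.001  0.   ]
(array([-0.0008, -0.0615,  0.0075]), array([-0.0012, -0.0005, -0.0006]))
```

View pics/w24c.png

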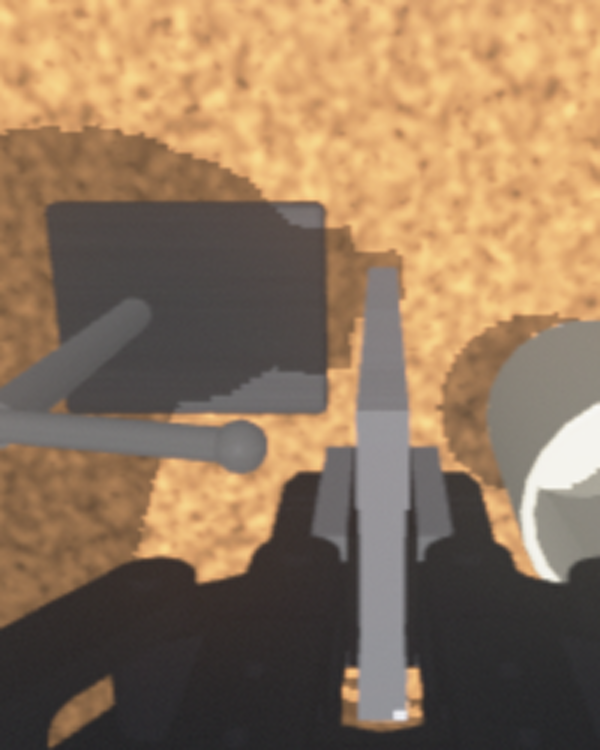

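View pics/s24c.png

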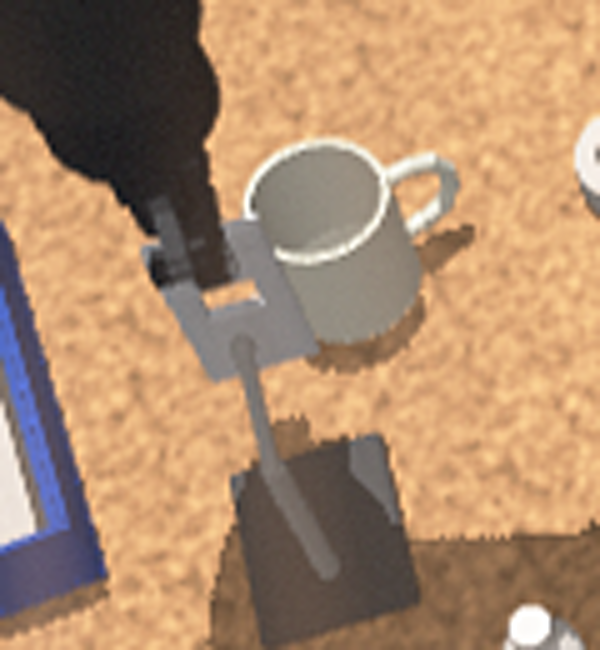

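```bash
python3 - <<'E'
from h import *
d=load("w24");g=lambda u,v,h:ray(d,130+u/3,80+v/3,h).round(4)
print("tip",g(241,447,.138),"tally edges",g(383,410,.192),g(383,719,.192))
E
```

```text
tip [ 0.4916 -0.3844  0.138 ] tally edges [ 0.4592 -0.411   0.192 ] [ 0.4619 -0.3574  0.192 ]
```

>>> {"fn": "step_arm", "kwargs": {"series": [{"delta_pos": [0, -0.01, 0], "turn": [0, 0, 0], "gripper": 1}, {"delta_pos": [0, -0.02, 0], "turn": [0, 0, 0], "gripper": 1}, {"delta_pos": [0, -0.03, 0.001], "turn": [0, 0, 0], "gripper": 1}, {"delta_pos": [0, -0.038, 0.003], "turn": [0, 0, 0], "gripper": 1}, {"delta_pos": [-0.0005, -0.046, 0.005], "turn": [0, 0, 0], "gripper": 1}, {"delta_pos": [-0.0008, -0.054, 0.006], "turn": [0, 0, 0], "gripper": 1}, {"delta_pos": [-0.0008, -0.0615, 0.0075], "turn": [0, 0, 0], "gripper": 1}, {"delta_pos": [-0.0008, -0.0615, 0.0075], "turn": [0, 0, 0], "gripper": 1}]}}

```text
t: 42.9
eef_pos: [0.522, -0.3864, 0.1546]
orientation: [0.0, -0.688, 0.726, -0.0]
wrist_force: [-0.3, 0.2, -0.4]
gripper_width: 0.0071
```

```bash
python3 - <<'E'
from h import *
from rig import bot
s=bot.state();print(s["eef_pos"],s["wrist_force"].round(1))
d=cam("scene","s25");crop(d,60,160,180,290,5,"s25c")
d=cam("wrist","w25");crop(d,130,80,330,330,3,"w25c")
print(rel([.5217,-.3865,.147],down(np.radians(-93))))
E
```

```text
[ 0.52199727 -0.38643421  0.15455621] [-0.3  0.2 -0.4]
(array([-0.   , -0.   ,  0.008]), array([-0.0011, -0.0005, -0.0006]))
```

View pics/s25c.png

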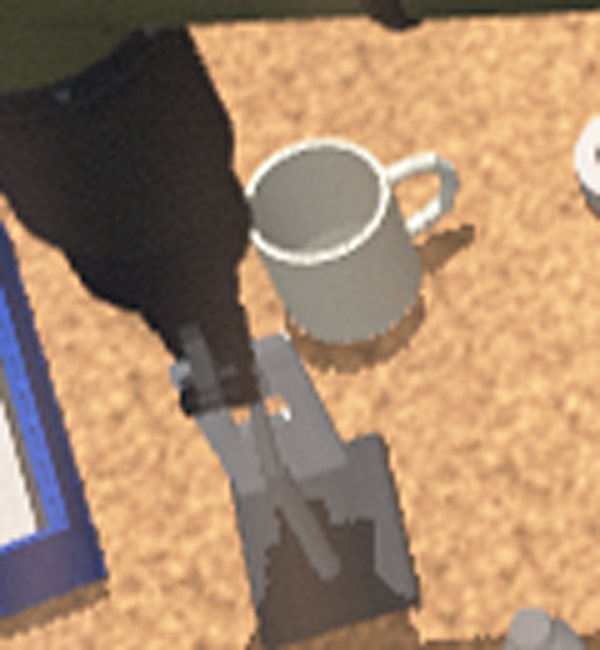

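View pics/w25c.png

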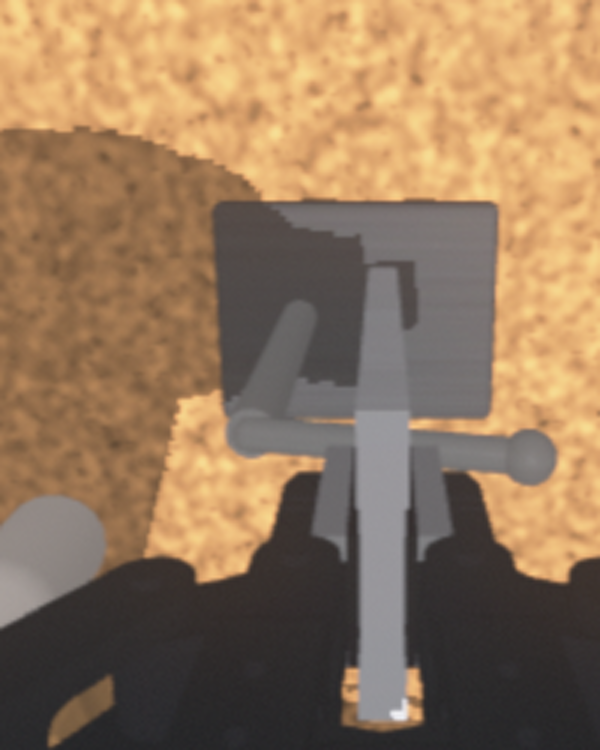

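>>> {"fn": "step_arm", "kwargs": {"series": [{"delta_pos": [0, 0, 0.002], "turn": [0, 0, 0], "gripper": 1}, {"delta_pos": [0, 0, 0.004], "turn": [0, 0, 0], "gripper": 1}, {"delta_pos": [0, 0, 0.006], "turn": [0, 0, 0], "gripper": 1}, {"delta_pos": [0, 0, 0.007], "turn": [0, 0, 0], "gripper": 1}, {"delta_pos": [0, 0, 0.0075], "turn": [0, 0, 0], "gripper": 1}, {"delta_pos": [0, 0, 0.0078], "turn": [0, 0, 0], "gripper": 1}, {"delta_pos": [0, 0, 0.0078], "turn": [0, 0, 0], "gripper": 1}, {"delta_pos": [0, 0, 0.0078], "turn": [0, 0, 0], "gripper": 1}]}}

```text
t: 44.0
eef_pos: [0.5217, -0.3866, 0.1473]
orientation: [0.0, -0.688, 0.726, -0.001]
wrist_force: [-0.2, 0.6, -0.8]
gripper_width: 0.0072
```

>>> {"fn": "step_arm", "kwargs": {"series": [{"delta_pos": [0, 0, 0.0005], "turn": [0, 0, 0], "gripper": 1}, {"delta_pos": [0, 0, 0.001], "turn": [0, 0, 0], "gripper": 1}, {"delta_pos": [0, 0, 0.001], "turn": [0, 0, 0], "gripper": 0.8}, {"delta_pos": [0, 0, 0.001], "turn": [0, 0, 0], "gripper": 0.65}, {"delta_pos": [0, 0, 0.001], "turn": [0, 0, 0], "gripper": 0.5}, {"delta_pos": [0, 0, 0.001], "turn": [0, 0, 0], "gripper": 0.4}, {"delta_pos": [0, 0, 0.001], "turn": [0, 0, 0], "gripper": 0.4}, {"delta_pos": [0, 0, 0.001], "turn": [0, 0, 0], "gripper": 0.4}]}}

```text
t: 45.0
eef_pos: [0.5217, -0.3866, 0.1462]
orientation: [0.0, -0.688, 0.726, -0.001]
wrist_force: [0.7, 0.9, -1.2]
gripper_width: 0.0253
```

```bash
python3 - <<'E'
from h import *
from rig import bot
s=bot.state();print(s["eef_pos"],s["wrist_force"].round(1))
d=cam("wrist","w26");crop(d,130,80,330,330,3,"w26c")
E
```

```text
[ 0.52165493 -0.38658956  0.14624671] [ 0.7  0.9 -1.2]
```

View pics/w26c.png

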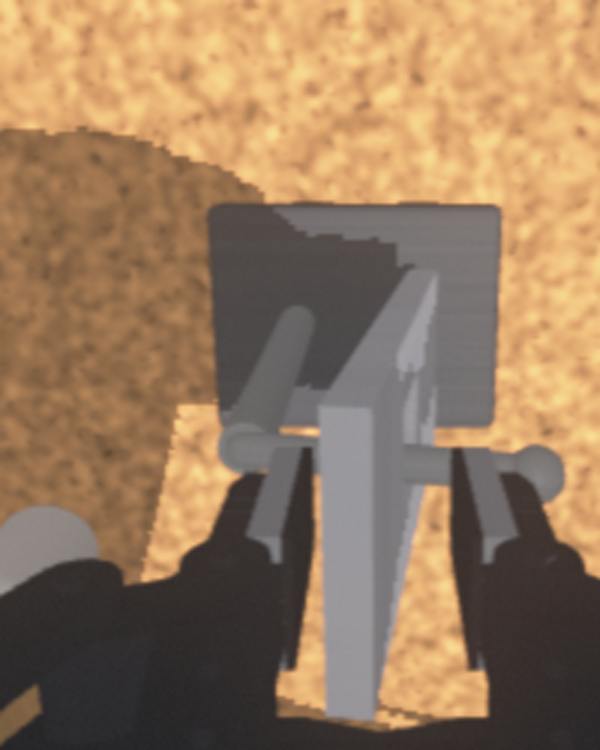

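>>> {"fn": "step_arm", "kwargs": {"series": [{"delta_pos": [0, 0, -0.004], "turn": [0, 0, 0], "gripper": 0.3}, {"delta_pos": [0, 0, -0.01], "turn": [0, 0, 0], "gripper": 0.2}, {"delta_pos": [0, 0, -0.02], "turn": [0, 0, 0], "gripper": 0.1}, {"delta_pos": [0, 0, -0.035], "turn": [0, 0, 0], "gripper": 0}, {"delta_pos": [0, 0, -0.06], "turn": [0, 0, 0], "gripper": 0}, {"delta_pos": [0, 0, -0.09], "turn": [0, 0, 0], "gripper": 0}, {"delta_pos": [0, 0, -0.12], "turn": [0, 0, 0], "gripper": 0}, {"delta_pos": [-0.04, 0, -0.13], "turn": [0, 0, 0], "gripper": 0}]}}

```text
t: 46.05
eef_pos: [0.5236, -0.348, 0.2792]
orientation: [0.001, -0.687, 0.727, -0.002]
wrist_force: [-0.3, 0.8, -0.1]
gripper_width: 0.0424
```

```bash
python3 - <<'E'
from h import *
from rig import bot
s=bot.state();print(s["eef_pos"],s["wrist_force"].round(1))
d=cam("wrist","w27")
d=cam("scene","s27");cv2.imwrite("pics/s27.png",cv2.resize(d["image"][:,:,::-1],None,fx=1.5,fy=1.5))
crop(d,60,160,180,290,5,"s27c")
crop(d,255,160,325,230,8,"s27d")
W=cloud(d)
for u,v in((390,190),(345,165),(330,200),(300,170)):print(wc(W[v,u]))
E
```

```text
[ 0.52358669 -0.34802896  0.27924286] [-0.3  0.8 -0.1]
[ 0.1807 -0.0709  0.0072]
[ 0.0583 -0.0008  0.1245]
[-0.0339 -0.0691  0.1208]
[-0.0484  0.0472  0.1185]
```

View pics/s27.png

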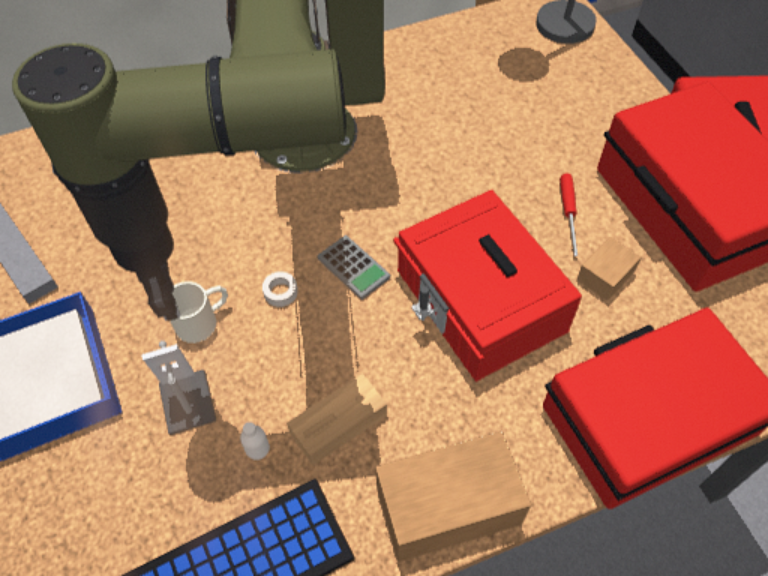

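View pics/s27c.png

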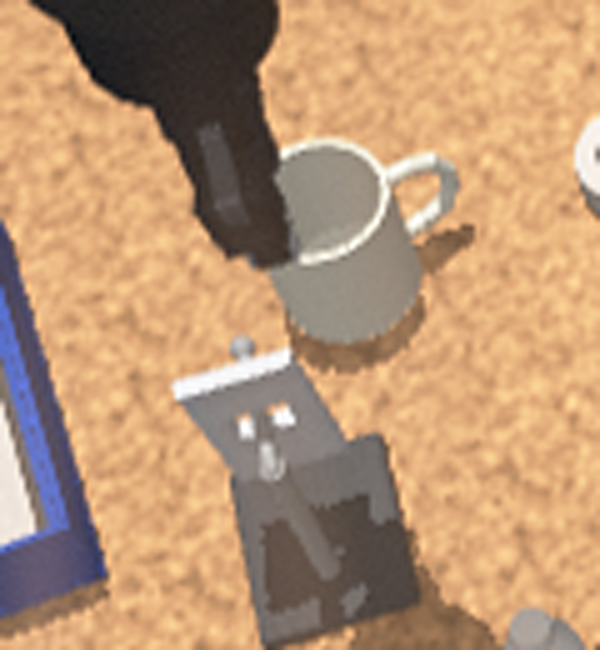

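View pics/s27d.png

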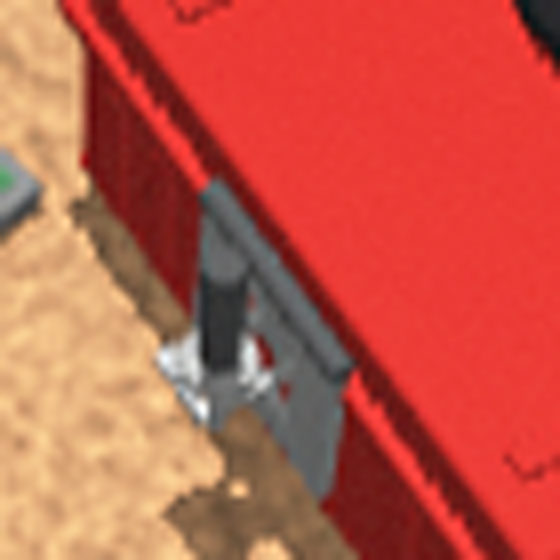

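View pics/w27.png

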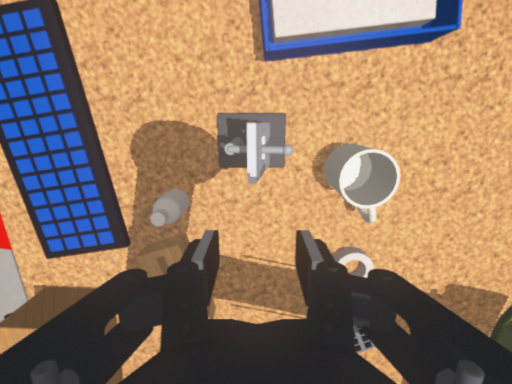

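```bash
python3 - <<'E'
from h import *
print(rel([.56,.0,.27],Q))
E
```

```text
(array([-0.3462, -0.0179,  0.0096]), array([-0.0061, -0.0025, -0.1819]))
```

>>> {"fn": "step_arm", "kwargs": {"series": [{"delta_pos": [-0.03, 0, 0], "turn": [0, 0, -0.02], "gripper": 0}, {"delta_pos": [-0.08, 0, 0], "turn": [0, 0, -0.05], "gripper": 0}, {"delta_pos": [-0.13, -0.005, 0], "turn": [0, 0, -0.08], "gripper": 0}, {"delta_pos": [-0.18, -0.01, 0], "turn": [0, 0, -0.11], "gripper": 0}, {"delta_pos": [-0.23, -0.015, 0], "turn": [0, 0, -0.14], "gripper": 0}, {"delta_pos": [-0.28, -0.018, 0], "turn": [0, 0, -0.18], "gripper": 0}, {"delta_pos": [-0.33, -0.018, 0], "turn": [0, 0, -0.18], "gripper": 0}, {"delta_pos": [-0.346, -0.018, 0], "turn": [-0.006, 0, -0.18], "gripper": 0}]}}

```text
t: 47.15
eef_pos: [0.5601, 0.002, 0.2803]
orientation: [0.001, 0.752, -0.659, 0.001]
wrist_force: [-0.6, -0.5, -0.3]
gripper_width: 0.0426
```

>>> {"fn": "step_arm", "kwargs": {"series": [{"delta_pos": [0, 0, 0], "turn": [0, 0, 0], "gripper": 0}, {"delta_pos": [0, 0, 0], "turn": [0, 0, 0], "gripper": 0}, {"delta_pos": [0, 0, 0], "turn": [0, 0, 0], "gripper": 0}, {"delta_pos": [0, 0, 0], "turn": [0, 0, 0], "gripper": 0}, {"delta_pos": [0, 0, 0], "turn": [0, 0, 0], "gripper": 0}, {"delta_pos": [0, 0, 0], "turn": [0, 0, 0], "gripper": 0}, {"delta_pos": [0, 0, 0], "turn": [0, 0, 0], "gripper": 0}, {"delta_pos": [0, 0, 0], "turn": [0, 0, 0], "gripper": 0}]}}

```text
t: 48.15
eef_pos: [0.5601, 0.0021, 0.2803]
orientation: [0.001, 0.752, -0.659, 0.001]
wrist_force: [0.3, -0.2, 0.0]
gripper_width: 0.0427
```

```bash
python3 - <<'E'
from h import *
d=cam("wrist","w28");crop(d,150,100,350,280,4,"w28c")
W=cloud(d)
L=np.array([[wc(W[v,u]) for u in range(512)] for v in range(384)])
m=(np.hypot(L[...,0]+.127,L[...,1])<.02)&(L[...,2]>.05)
print(np.sort(L[m][:,2])[::12], L[m][L[m][:,2]>.125].mean(0))
m=(np.abs(L[...,0])<.09)&(np.abs(L[...,1]) <.12)&(L[...,2]>.09)&(L[...,2]<.14)
print("lid z",np.percentile(L[m][:,2],[5,50,95]))
m=(L[...,0]<-.085)&(L[...,0]>-.1)&(np.abs(L[...,1]) <.12)&(L[...,2]>.09)&(L[...,2]<.14)
print("front lid z",np.percentile(L[m][:,2],[5,50,95]))
d=cam("scene","s28");crop(d,60,160,180,290,5,"s28c")
a=load("s27")["image"].astype(int);print((np.abs(a-d["image"]).max(2)[225:290,85:150]>60).sum())
E
```

```text
[0.0701 0.0716 0.0718 0.0722 0.0725 0.0727 0.0729 0.073  0.0732 0.0733
 0.0735 0.0736 0.074  0.0744 0.0757 0.076  0.0764 0.0765 0.0766 0.0767
 0.0769 0.077  0.0772 0.0773 0.0776 0.0779 0.0786 0.0831 0.089  0.0914
 0.0949 0.0979 0.1    0.1038 0.1083 0.1091 0.1102 0.111  0.1115 0.1123
 0.1127 0.113  0.1138 0.1172 0.1208 0.1245 0.1286 0.1309 0.1318 0.1321
 0.1324 0.1326 0.1327 0.1329 0.1331 0.1333 0.1336 0.1346] [-0.12832431 -0.00105278  0.13204236]
lid z [0.1209 0.122  0.1255]
front lid z [0.117  0.1217 0.1231]
165
```

View pics/w28c.png

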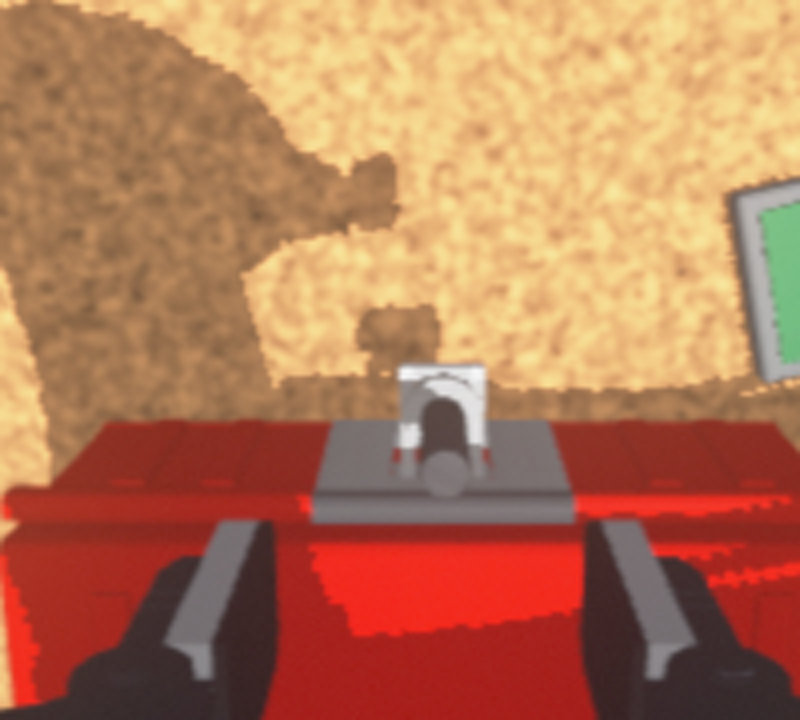

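View pics/s28c.png

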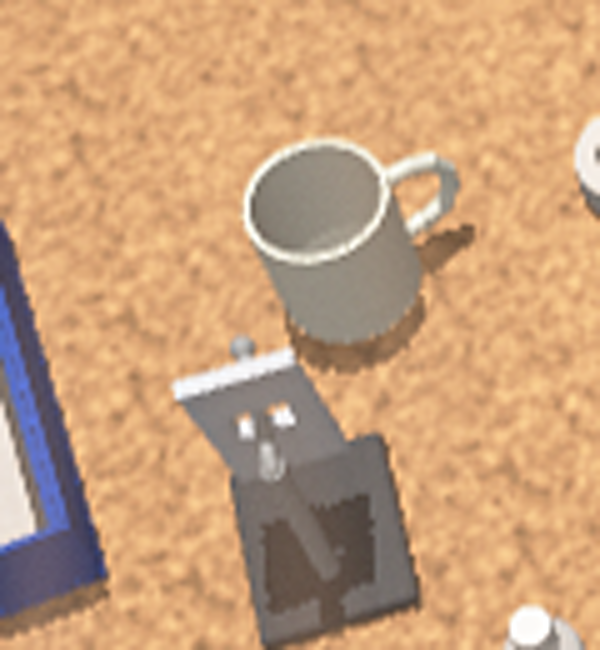

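Flange top is at about 77 mm and the handle top at 133 mm, both as they should be when seated. The lid reads 122 mm and the tally hangs still. Handing in.

```bash
python3 - <<'E'
from rig import ticket
print(ticket.finish_job())
E
```

```text
the job is handed in; nothing more can be done
None
```

The survey kit is packed and booked in, and I handed the job in at about 48 s.

- **Pieces found:** There was one prism and two adapters on the desk. I stood each upright in its own pocket and checked this in the pictures before closing the lid.
- **Lid:** It is shut. Its outer face reads about 122 mm high, as it should when closed.
- **Hasp:** It is down flat against the case front, with the staple through its window.
- **Pin:** It stands upright through the loop. The flange top reads about 77 mm and the handle top about 133 mm, which matches a seated flange.
- **Tally:** It hangs by its hole near the middle of the peg. It leans slightly and looked the same in two pictures about 2 s apart.
- **Other things:** I did not touch them, and they looked unmoved in the pictures.

None of my last checks failed. Early on, the top and scene cameras disagreed by about 5 mm, so I used wrist-camera measurements for all the close work. The highest wrist force I read was about 18 N, while pressing the lid shut.

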